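# Draw the next chamber slide from the bench dispenser

## Robot

A 6-joint arm with a two-finger parallel gripper is mounted at the origin on the work surface. World frame = base frame: x ahead of the robot, y to its left, z up, the work surface at z = 0. Lengths are in mm, angles in rad, forces in N, time in s.
With the tool pointing down it reaches from about 350 to 775 mm from the base axis. Payload 7.3 kg.
Tool frame: the origin (TCP) lies on the centre line of the jaws, within the pads' length; the fingertips stand 22 mm ahead of it and the grasp point (between the pads) lies 3 mm ahead of it; z points along the fingers, y is the direction in which the jaws open and shut (so a half turn about z gives the same grasp; the last joint's range is limited). The gripper opens to 92 mm and grips with 3 to 60 N. Pads are 19 mm wide; open, the fingers measure 130 mm over their backs; the gripper's body (75 mm by 190 mm) begins 47 mm behind the grasp point.
Start: joints at [1.148, 0.342, 1.524, -0, 1.275, -0.146], TCP at [143.456, 505.04, 226.241] pointing down, gripper open.
Joint ranges: [-2.53, 2.53], [-0.77, 2.02], [0.04, 2.7], [-1, 4.14], [0.28, 2.66], [-3.11, 3.11]. Speed limits (rad/s): [2.57, 2.57, 3.14, 3.14, 3.14, 3.14].

## Interface

Orientations are given as [roll, pitch, yaw] about the fixed x, y, z axes, in that order (R = Rz(yaw) Ry(pitch) Rx(roll)).
In Python, from plant import bot gives the robot as it stands.
- The arm moves only by the tool play_rows, never from a script. Its argument "moves" is one flat list of numbers, 5 for each row, row after row: the closure in counts, from 0 (fully open) to 255 (shut), then the shift along the tool's x, y, z in mm, then the turn about the tool's z in degrees. A call has 1 to 8 rows; each row is the pose to reach, as a shift and turn from the pose commanded when the call began, along the tool's axes at that moment; what a row does not reach only later rows make up. A row lasts 1/12 s, in which the tool goes at most 41.7 mm and 7.16 degrees, less where a joint would pass 70% of its speed; a pose out of reach is approached as far as the arm can. A call with a gripper value outside its range is refused whole. The fingers move at their own pace and stop on an object; the grip force is fixed at half the most. Time passes only in rows, so rows that repeat a pose let the fingers close. It gives the time, the measured TCP pose, the force and the opening at its end, in the units of the state.
- bot.get_obs(): the state, without advancing time (a new reading comes with each control period).
- bot.capture(name): name is "scene" or "top"; returns a dict with "color" (480x640x3 uint8, red, green, blue), "fx", "fy", "cx", "cy" (pixels), "world_to_cam" (4x4, takes a point from world to camera coordinates). Camera axes: x right, y down, z forward; pixel columns grow to the right and rows downward; lengths in mm; the calibration is good to about 2 mm. A picture is of the moment at which its call begins. There is no depth.
- bot.close_job(): hands the job in, once; it reports no verdict.
The state is a dict: "time": time; "joint_positions": joint angles; "dq": joint speeds; "tau": joint torques, N m; "tool_pos": TCP position; "tcp_rot": TCP orientation; "contact_force": force on the tool from outside, world axes, zero at the start; "moment": the same for the moment, N m; "grip_width": finger opening in mm.
Only numpy, scipy, OpenCV 4.12 (cv2) and the standard library are available. Lean on these libraries where they do the work, as an engineer would, in place of code of your own. Each camera call takes 0.05 s, during which the arm holds its last target.

## Task

Squeeze the two blue tabs to unclip the amber dust cover from the slide dispenser, lift it off and set it down upright on the blue mat (do not drop it). Then push the black feed paddle to the end of its travel so that the bottom slide peeps out of the hopper, let the paddle spring back, and draw that slide out along the trough until it is fully home against the end stop, so that the rest of the stack and its weight drop flat in the hopper. Do not lean hard on the slide while drawing it, and leave the other things on the bench where they are.

Things in the scene. Friction and masses are not known exactly. Their poses are not given: they have to be found in the camera images.
- dispenser: fixed slide dispenser, white hopper on a dark grey base 258 x 84 mm, its top (the deck) 12 mm above the table. Origin at table height under the middle of the slide stack; slides come out towards local -x. Hopper: x -43 to +43 mm, y +-19.5 mm, top 76 mm above the table, with a viewing slot in front. Base runs from x -140 to +118 mm
- outlet (a point): middle of the hopper's outlet at deck height (12 mm up), in the front face of the hopper (dispenser x = -43 mm). The outlet is 13.5 mm high, so only the bottom slide passes under the front wall, which holds the others back
- stop (a point): middle of the inner face of the steel end stop, at deck height (dispenser x = -126 mm; stop 4 mm thick, 7 mm high). A slide against it has its centre at dispenser x = -88.5 mm. Between outlet and stop runs the trough (floor = deck), with steel rails at y +-(13.5 to 17.5) mm, 9.5 mm high, from the hopper to x = -100 mm, then open sides
- feed (a joint): feed slide, m: 0 at rest, 0.030 at the end of its travel towards the hopper (local -x). A spring returns it (about 2 N at rest, 7 N at the end; with the stack's drag up to 13 N). Its steel blade pushes the bottom slide, only that one, 29 mm out of the hopper, then returns alone
- paddle (a point): middle of the rear (+x) face of the black upright feed paddle, which is 26 mm wide (y), 8 mm thick, 26 to 54 mm above the table (this point at 40 mm); at rest it is at dispenser x = +86 mm; push its rear face towards the hopper
- cover: loose amber dust cover, 88 x 42 mm, 34 mm high, 80 g; origin at the centre of its underside, x lengthwise, z up. At the start it is clipped over the trough, standing on the deck, axes along the dispenser's, and shuts the outlet. It lifts straight up, only while both snap tabs are pressed in; it can be carried by them. Low keepers (top 24.5 mm above the table) stand outside its tabs
- tabs (a point): point of the cover midway between its two blue snap tabs, 25 mm above its underside. The tabs are in the middle of its long sides, 24 mm long (x), grip faces 17 to 33 mm above the underside, 57 mm across (y); each goes in 5 mm against a spring (7 N), to 47 mm across, and then its hook is free
- mat: fixed blue mat, 170 x 170 mm, 3 mm thick; origin at table height under its centre
- slide_1: bottom slide of the stack: lidded chamber slide, white with orange ends, flat top, 75 (x) x 25 (y) x 11 mm, 18 g; origin at the centre of its underside. Friction about 0.25 on deck and neighbours. In the trough it stands 1.5 mm above the rails, 1 mm play each side; after the feed its front 24 mm lie open from above. A fingertip pressed on it (5 to 25 N as the weight asks) drags it; too light slips
- slide_2: like slide_1, second from the bottom (underside 23 mm above the table at the start, 12 mm when it has dropped)
- slide_3: like slide_1, third
- slide_4: like slide_1, top slide of the stack
- weight: loose steel follower weight lying on the stack in the hopper, 73 x 23.5 x 20 mm, 0.15 to 0.42 kg (differs from day to day); origin at the centre of its underside (56 mm above the table at the start, 45 mm after the stack has dropped). The heavier it is, the harder the bottom slide drags
- amber_bottle: bystander: amber bottle, 56 mm diameter, 120 mm high
- buffer_bottle: bystander: clear jar, 64 mm diameter, 130 mm high
- culture_dish: bystander: culture dish, 60 mm diameter, 14 mm high
- timer: bystander: white bench timer 66 x 45 x 18 mm
- marker: bystander: marker pen 140 mm long, 13 mm thick
- forceps: bystander: steel forceps 120 mm long, 10 mm high
- tip_box: bystander: blue box 122 x 85 x 57 mm
There are look-alikes about, which are no part of the job. Of the things like the cover, leave any that is pink, purple or red; of the rest the larger one is meant.

How it is judged (in metres and radians):
On the way, in this order (a step that is already met when the one before it is completed fails the run):
1. the dust cover stands released on the blue mat (horizontal distance between cover and mat below 0.08 m and height (world z) of cover below 0.006 m and angle between cover's own z axis and vertical below 0.1 rad and contact force between the fingers and cover below 0.1 N), for 0.2 s.
2. the feed paddle is pushed to within 4 mm of the end of its travel and the bottom slide peeps out at least 22 mm (value of joint feed above 0.026 m and x of slide_1 in the frame of dispenser below -0.022 m), for 0.1 s.
At the end, for the whole second after the job is handed in: slide_1 lies flat against the trough's end stop (within 4 mm), at rest; the other three and the weight lie flat in the hopper in their order, slide_2 on the deck; the feed paddle is back (within 3 mm); the cover stands upright, at rest, on the mat (centre within 80 mm of the mat's centre) (x of slide_1 in the frame of dispenser between -0.0915 and -0.0845 m and z of each of slide_1, slide_2 in the frame of dispenser below 0.0145 m and angle between slide_1's own z axis and vertical below 0.06 rad and angle between the x axis of slide_1 and the x axis of dispenser, either way round below 0.1 rad and linear speed of each of slide_1, cover below 0.01 m/s and x of slide_2 in the frame of dispenser between -0.006 and 0.006 m and angle between slide_2's own z axis and vertical below 0.05 rad and z of slide_3 in the frame of dispenser below 0.026 m and z of slide_4 in the frame of dispenser below 0.037 m and z of weight in the frame of dispenser below 0.048 m and horizontal distance between each of slide_3, slide_4, weight and slide_2 below 0.006 m and value of joint feed below 0.003 m and horizontal distance between cover and mat below 0.08 m and height (world z) of cover below 0.006 m and angle between cover's own z axis and vertical below 0.1 rad); the robot touches nothing.
It fails at once if the slide dragged along while pressed with more than 30 N (linear speed of slide_1 above 0.03 m/s and contact force between the fingers and slide_1 above 30 N).
It fails at once if the cover dropped (falling free faster than 0.7 m/s) (linear speed of cover above 0.7 m/s and contact force between the fingers and cover below 0.1 N).
It fails at once if a bystander moved more than 25 mm (distance of any of amber_bottle, buffer_bottle, culture_dish, timer, marker, forceps, tip_box from where it was at the start of the episode above 0.025 m).
It also fails if it takes over 72 s, if anything falls off the work surface, if the arm or the gripper's body presses on something with over 40 N, if the wrist force passes 120 N, or if a joint passes its speed limit or range.

## Working session

There is one attempt and no reset: what is moved stays moved. The work goes in short steps, Python scripts to look and compute and a tool call to move; the robot and the scene stay as the last step left them, time stands still between calls to the robot, and variables do not carry over. Pictures are saved under pics/ and viewed, and the job is handed in when it is done.

Besides the shell and the picture viewer there is one more tool, called after ">>>" as name(argument=value, ...), one argument or row to a line, values as JSON. play_rows: Moves the arm, as the interface text tells. Its arguments: {"type":"object","properties":{"moves":{"type":"array","items":{"type":"number"}}},"required":["moves"]}

```bash
mkdir -p pics; ls; python3 - <<'E'
from plant import bot
import cv2,numpy as np
for n in("scene","top"):
    c=bot.capture(n); cv2.imwrite(f"pics/{n}0.png",c["color"][:,:,::-1])
    print(n,c["fx"],c["fy"],c["cx"],c["cy"]);print(np.round(c["world_to_cam"],4).tolist())
print(bot.get_obs())
E
```

```text
pics
scene 492.0680123381612 492.0680123381612 310.925645481908 240.37074179934092
[[0.308, 0.9513, -0.0093, -119.0334], [0.8062, -0.2662, -0.5284, -467.6452], [-0.5051, 0.1552, -0.849, 1662.2081], [0.0, 0.0, 0.0, 1.0]]
top 546.088326366428 546.088326366428 316.2161419040159 240.58111651790523
[[-0.0232, -0.9997, 0.0122, -55.9061], [-0.9814, 0.0204, -0.1907, 592.2471], [0.1904, -0.0164, -0.9816, 1165.2014], [0.0, 0.0, 0.0, 1.0]]
{'time': 0.1, 'joint_positions': array([ 1.14798481e+00,  3.42626369e-01,  1.52490962e+00,  4.62003522e-06,
        1.27544409e+00, -1.45969875e-01]), 'dq': array([ 0.00076854, -0.00212883, -0.00394278,  0.00090639, -0.00067622,
        0.00105964]), 'tau': array([ 8.45074501e-04, -4.32004845e+01, -2.44696194e+01,  7.18699931e-02,
        5.25336410e-02, -4.35420327e-05]), 'tool_pos': array([143.3000191 , 504.67742263, 225.63247143]), 'tcp_rot': array([-3.14022063e+00, -2.06174906e-04,  2.86474952e+00]), 'contact_force': array([-0.09853048,  0.24267727,  0.3654722 ]), 'moment': array([ 0.03734243,  0.00373614, -0.00991146]), 'grip_width': 91.76649451776694}
```

View pics/scene0.png

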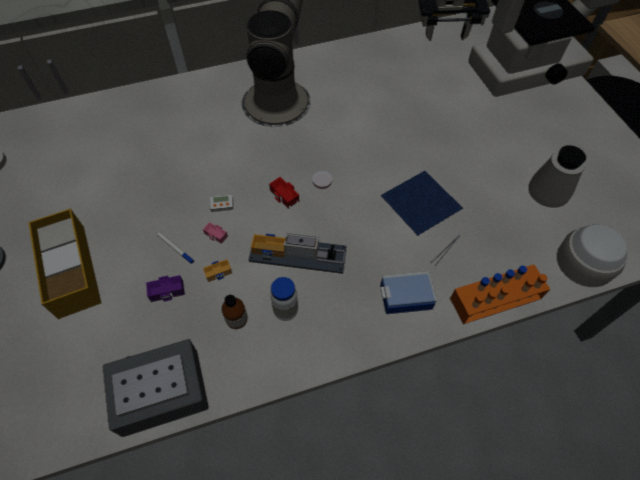

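View pics/top0.png

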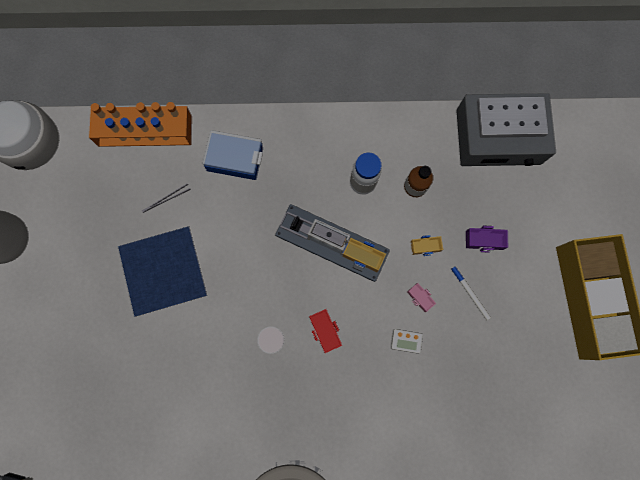

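The amber pieces in the top view are one clipped on the dispenser at (364,254) and a small loose one at (426,245). The pink, purple and red ones are excluded. The one on the dispenser is larger, so it's the one meant. I'll confirm it in a crop.

```bash
python3 - <<'E'
import cv2,numpy as np
a=cv2.imread("pics/top0.png")[195:290,265:445]
a=cv2.convertScaleAbs(a,alpha=1.8)
cv2.imwrite("pics/crop1.png",cv2.resize(a,None,fx=4.4,fy=4.4,interpolation=cv2.INTER_CUBIC))
a=cv2.imread("pics/scene0.png")[220:285,195:355]
a=cv2.convertScaleAbs(a,alpha=1.8)
cv2.imwrite("pics/crop2.png",cv2.resize(a,None,fx=5,fy=5,interpolation=cv2.INTER_CUBIC))
E
```

```text
(no output)
```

View pics/crop1.png

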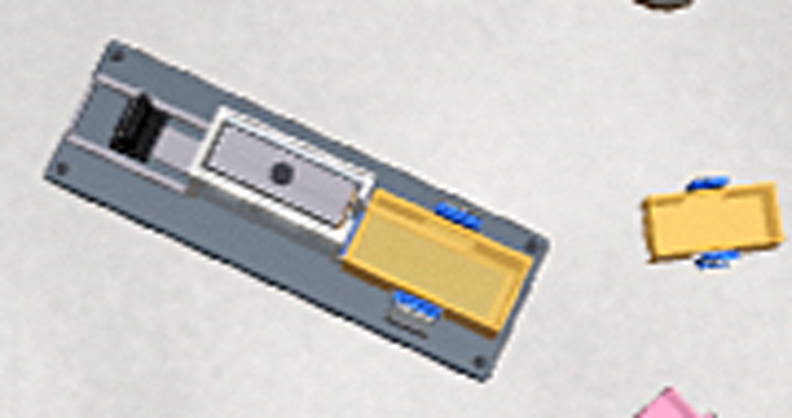

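View pics/crop2.png

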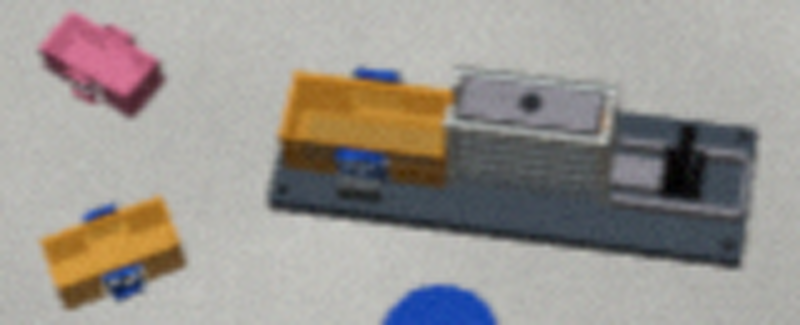

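```bash
cat > h.py <<'E'
import cv2,numpy as np
from scipy.optimize import least_squares
CAM={"scene":(492.068,310.926,240.371,[[0.308,0.9513,-0.0093,-119.0334],[0.8062,-0.2662,-0.5284,-467.6452],[-0.5051,0.1552,-0.849,1662.2081]]),
"top":(546.088,316.216,240.581,[[-0.0232,-0.9997,0.0122,-55.9061],[-0.9814,0.0204,-0.1907,592.2471],[0.1904,-0.0164,-0.9816,1165.2014]])}
def proj(n,P):
    f,cx,cy,M=CAM[n];M=np.array(M);p=np.atleast_2d(P)@M[:,:3].T+M[:,3]
    return np.c_[f*p[:,0]/p[:,2]+cx,f*p[:,1]/p[:,2]+cy]
def unproj(n,uv,z):
    f,cx,cy,M=CAM[n];M=np.array(M);R=M[:,:3];c=-R.T@M[:,3]
    d=R.T@np.array([(uv[0]-cx)/f,(uv[1]-cy)/f,1]);return c+d*(z-c[2])/d[2]
def loc(p,L):
    L=np.atleast_2d(np.array(L,float));c,s=np.cos(p[2]),np.sin(p[2])
    return np.c_[p[0]+c*L[:,0]-s*L[:,1],p[1]+s*L[:,0]+c*L[:,1],L[:,2]]
def fit(obs,p0):
    f=lambda p:np.concatenate([(proj(n,loc(p,l))-uv).ravel() for n,l,uv in obs])
    r=least_squares(f,p0,loss="soft_l1");return r.x,r.fun.reshape(-1,2)
E
python3 - <<'E'
from h import *
T=lambda u,v:np.array([265+u/4.4,195+v/4.4]);S=lambda u,v:np.array([195+u/5,220+v/5])
obs=[("top",[118,42,12],T(43,180)),("top",[118,-42,12],T(113,40)),("top",[-140,-42,12],T(550,238)),("top",[-140,42,12],T(487,380))]
# orientation check: local y sign
print([unproj("top",o[2],12).round(1) for o in obs])
for sgn in(1,-1):
    o=[(n,[l[0],l[1]*sgn,l[2]],uv) for n,l,uv in obs]
    p,r=fit(o,[600,-80,2]if 1 else 0);print(sgn,p,r.round(1).tolist())
    print([p.round(3) for p in [p]])
E
```

```text
[array([612.7,  26.4,  12. ]), array([688.3, -11.6,  12. ]), array([ 576. , -240.4,   12. ]), array([ 501.6, -203.8,   12. ])]
1 [599.53273115 -97.40837654 -36.58185559] [[-0.3, -0.3], [-0.8, -0.2], [0.5, 0.0], [0.5, 0.5]]
[array([599.533, -97.408, -36.582])]
-1 [592.67946606 -96.18674672   1.74134074] [[-0.4, -0.5], [-9.8, 66.5], [0.4, 0.4], [6.9, -66.4]]
[array([592.679, -96.187,   1.741])]
```

```bash
cat > ov.py <<'E'
from h import *
def boxl(x0,x1,y0,y1,z0,z1):
    c=[[x,y,z] for z in(z0,z1) for x,y in((x0,y0),(x1,y0),(x1,y1),(x0,y1))]
    e=[(i,(i+1)%4) for i in range(4)]+[(4+i,4+(i+1)%4) for i in range(4)]+[(i,i+4) for i in range(4)]
    return c,e
def overlay(img,n,items,roi,k):
    x,y,w,h=roi;a=cv2.resize(cv2.convertScaleAbs(img[y:y+h,x:x+w],alpha=1.8),None,fx=k,fy=k,interpolation=cv2.INTER_CUBIC)
    for p,b,col in items:
        c,e=boxl(*b);q=((proj(n,loc(p,c))-[x,y]+.5)*k).astype(int)
        for i,j in e:cv2.line(a,tuple(map(int,q[i])),tuple(map(int,q[j])),col,1)
    return a
E
python3 - <<'E'
from ov import *
T=lambda u,v:np.array([265+u/4.4,195+v/4.4])-.0;S=lambda u,v:np.array([195+u/5,220+v/5])
obs=[("top",[118,42,12],T(43,180)),("top",[118,-42,12],T(113,40)),("top",[-140,-42,12],T(550,238)),("top",[-140,42,12],T(487,380)),
("scene",[118,42,12],S(757,127)),("scene",[118,-42,12],S(745,245)),("scene",[-140,-42,12],S(270,190))]
obs=[o for o in obs if o[0]=="top"]+[("scene",[118,42,12],S(757,127))]
p,r=fit(obs,[600,-97,1.117]);print(p,r.round(1).tolist())
p=np.array([599.5,-97.4,1.117])
it=[(p,(-140,118,-42,42,0,12),(0,255,0)),(p,(-43,43,-19.5,19.5,12,76),(0,0,255)),(p,(-131.5,-43.5,-21,21,12,46),(255,0,255)),(p,(78,86,-13,13,26,54),(255,255,0))]
cv2.imwrite("pics/o1.png",overlay(cv2.imread("pics/top0.png"),"top",it,(265,195,140,95),5.5))
cv2.imwrite("pics/o2.png",overlay(cv2.imread("pics/scene0.png"),"scene",it,(235,220,120,65),6.6))
E
```

```text
[599.66626757 -97.16770429   1.11660133] [[-0.4, -0.4], [-0.9, -0.3], [0.4, 0.0], [0.3, 0.5], [-0.4, -0.1]]
```

View pics/o1.png

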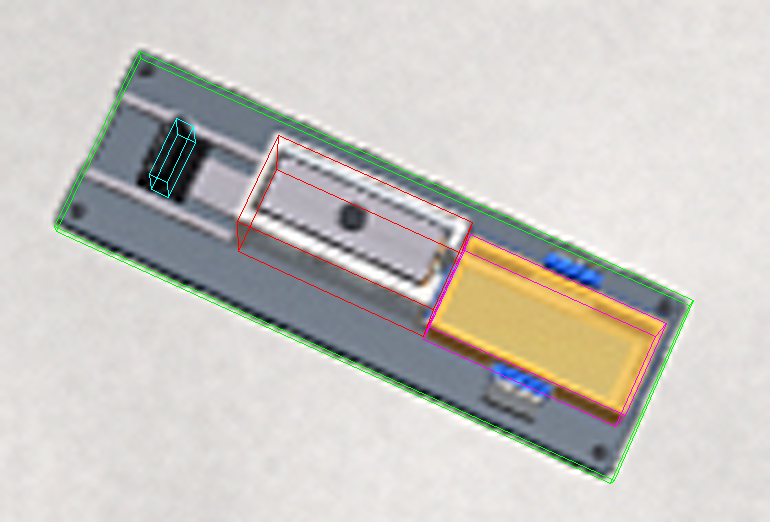

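View pics/o2.png

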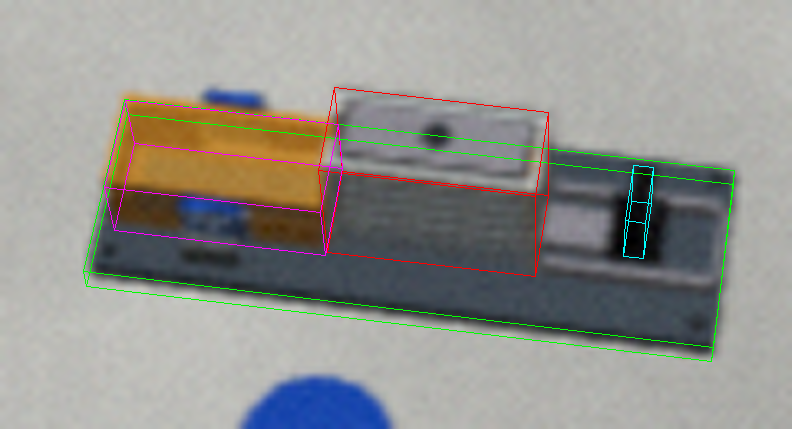

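The crops agree. The amber cover at (364,254) is clipped against the hopper, with blue tabs and keepers. The overlay fits the top view within about 1 px. The scene view wants roughly 2 mm less in x. Next I'll measure the mat and the obstacles.

```bash
python3 - <<'E'
from ov import *
im=cv2.imread("pics/top0.png").astype(int);b,g,r=im[...,0],im[...,1],im[...,2]
m=((b-r>25)&(b<120)).astype(np.uint8);m[:, 215:]=0;m[:215]=0
n,l,s,c=cv2.connectedComponentsWithStats(m);i=1+np.argmax(s[1:,4]);print(s[i],c[i]);q=cv2.minAreaRect(np.argwhere(l==i)[:,::-1].astype(np.float32));print(q)
print("mat top",unproj("top",q[0],3))
im2=cv2.imread("pics/scene0.png").astype(int);b,g,r=im2[...,0],im2[...,1],im2[...,2]
m=((b-r>20)&(b<110)).astype(np.uint8);m[:,:375]=0;m[240:]=0;m[:160]=0
n,l,s,c=cv2.connectedComponentsWithStats(m);i=1+np.argmax(s[1:,4]);q=cv2.minAreaRect(np.argwhere(l==i)[:,::-1].astype(np.float32));print(s[i],q,"mat scene",unproj("scene",q[0],3))
for nm,uv,z in(("jar",(368,163),130),("amber",(424,171),120),("tipbox",(233,154),57),("dish",(270,340),14)):print(nm,unproj("top",uv,z))
p=np.array([599.5,-97.4,1.117])
# joint fits per camera using colours: blue tabs in each
S=lambda u,v:np.array([235+u/6.6-.5,220+v/6.6-.5])
obs=[("scene",[-43,19.5,76],S(336,87)),("scene",[43,19.5,76],S(550,110)),("scene",[43,-19.5,76],S(540,192)),("scene",[118,42,12],S(735,168)),("scene",[118,-42,0],S(712,357)),("scene",[-140,-42,0],S(88,280)),("scene",[-131,21,46],S(124,95))]
print(fit(obs,p))
for L in([-87.5,0,37],[-53.5,0,23],[95.5,0,40]):print(L,loc(p,L))
E
```

```text
[ 118  227   89   89 5275] [161.46180095 270.97744076]
((161.1174774169922, 271.0229187011719), (72.04973602294922, 75.79674530029297), 74.47589111328125)
mat top [537.32619123 289.6100351    3.        ]
[ 382  171   80   64 2625] ((421.5020751953125, 201.45462036132812), (62.93180847167969, 50.85917663574219), 47.60256576538086) mat scene [537.0934572  289.81592194   3.        ]
jar [ 745.51221578 -183.7871932   130.        ]
amber [ 728.35873223 -306.51713441  120.        ]
tipbox [798.24459877 118.25294274  57.        ]
dish [374.81518891  39.03682053  14.        ]
(array([597.98207413, -96.57920748,   1.11484366]), array([[-0.03703186, -0.44174565],
       [-0.06613558, -0.15898255],
       [-0.59718785,  0.08664936],
       [ 0.10150188, -0.13526394],
       [ 0.04642675,  0.1851775 ],
       [-0.04170088,  0.28552278],
       [ 0.63941986,  0.17619841]]))
[-87.5, 0, 37] [[ 561.14168149 -176.04406781   37.        ]]
[-53.5, 0, 23] [[ 576.04662811 -145.48523003   23.        ]]
[95.5, 0, 40] [[641.36536477 -11.56561742  40.        ]]
```

```bash
cat >> h.py <<'E'
P=np.array([598.8,-97.0,1.116])
from scipy.spatial.transform import Rotation as Ro
def shift(xyz,yaw=None):
    from plant import bot
    o=bot.get_obs();R=Ro.from_euler('xyz',o["tcp_rot"]);d=R.inv().apply(np.array(xyz)-o["tool_pos"])
    y=o["tcp_rot"][2];t=0 if yaw is None else -np.degrees((yaw-y+np.pi)%(2*np.pi)-np.pi)
    print("t",round(o["time"],2),"pos",o["tool_pos"].round(1),"rot",o["tcp_rot"].round(3),"F",o["contact_force"].round(1),"w",round(o["grip_width"],1));print("shift",d.round(1),"turn",round(t,1))
def dl(L): return loc(P,L)[0]
E
python3 -c "
from h import *
print(dl([-87.5,0,160]));shift(dl([-87.5,0,160]),1.116)"
```

```text
[ 560.36305661 -175.60567017  160.        ]
t 0.1 pos [143.3 504.7 225.6] rot [-3.14  -0.     2.865] F [-0.1  0.2  0.4] w 91.8
shift [-587.1 -540.3   66.3] turn 100.2
```

>>> play_rows(
  moves=[0,-587,-540,0,100,0,-587,-540,0,100,0,-587,-540,0,100,0,-587,-540,0,100,0,-587,-540,0,100,0,-587,-540,0,100,0,-587,-540,0,100,0,-587,-540,0,100],
)

```text
time: 0.77
tool_pos: [318.1, 219.1, 226.2]
tcp_rot: [3.142, -0.0, 1.859]
contact_force: [1.3, 0.3, 0.6]
grip_width: 91.7
```

```bash
python3 -c "
from h import *
shift(dl([-87.5,0,160]),1.116)"
```

```text
t 0.77 pos [318.1 219.1 226.2] rot [ 3.142 -0.     1.859] F [1.3 0.3 0.6] w 91.7
shift [-447.3  120.1   66.1] turn 42.6
```

>>> play_rows(
  moves=[0,-447,120,0,42.6,0,-447,120,0,42.6,0,-447,120,0,42.6,0,-447,120,0,42.6,0,-447,120,0,42.6,0,-447,120,0,42.6,0,-447,120,0,42.6,0,-447,120,0,42.6],
)

```text
time: 1.43
tool_pos: [494.2, -64.2, 225.9]
tcp_rot: [-3.141, -0.0, 1.12]
contact_force: [0.4, 0.7, -0.2]
grip_width: 91.9
```

```bash
python3 -c "
from h import *
shift(dl([-87.5,0,130]),1.116)"
```

```text
t 1.43 pos [494.2 -64.2 225.9] rot [-3.141 -0.     1.12 ] F [ 0.4  0.7 -0.2] w 91.9
shift [-71.5 108.1  95.8] turn 0.2
```

>>> play_rows(
  moves=[0,-23,35,0,0.2,0,-46,70,0,0.2,0,-68,103,10,0.2,0,-71.5,108,40,0.2,0,-71.5,108,70,0.2,0,-71.5,108,95,0.2,0,-71.5,108,95,0.2,0,-71.5,108,95,0.2],
)

```text
time: 2.1
tool_pos: [559.2, -173.2, 130.2]
tcp_rot: [-3.138, -0.0, 1.118]
contact_force: [0.3, -0.7, 0.4]
grip_width: 91.7
```

```bash
python3 - <<'E'
from ov import *
from plant import bot
shift(dl([-87.5,0,49.5]),1.116)
for n,roi,k in(("top",(265,170,180,130),4.4),("scene",(200,150,200,150),4)):
    im=bot.capture(n)["color"][:,:,::-1].copy();cv2.imwrite(f"pics/{n}1.png",im)
    cv2.imwrite(f"pics/{n}1c.png",overlay(im,n,[],roi,k))
E
```

```text
t 2.1 pos [ 559.2 -173.2  130.2] rot [-3.138 -0.     1.118] F [ 0.3 -0.7  0.4] w 91.7
shift [-1.7  2.4 80.7] turn 0.1
```

View pics/top1c.png

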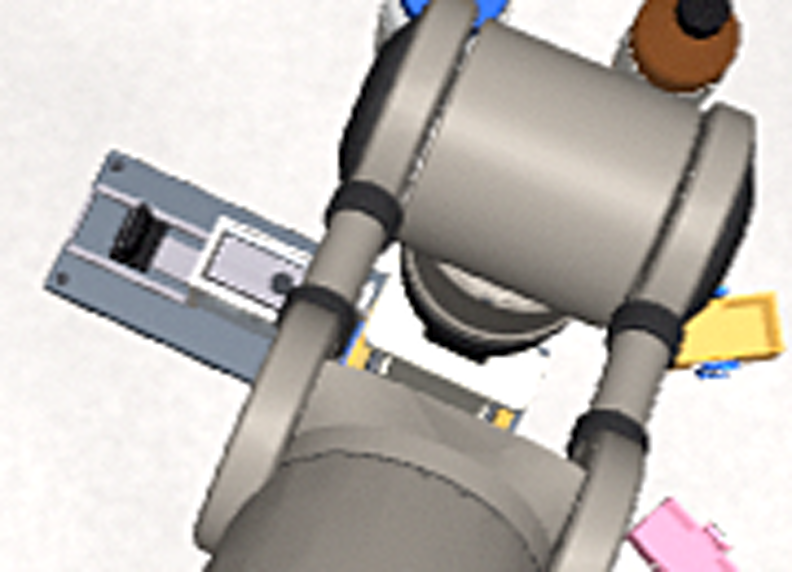

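View pics/scene1c.png

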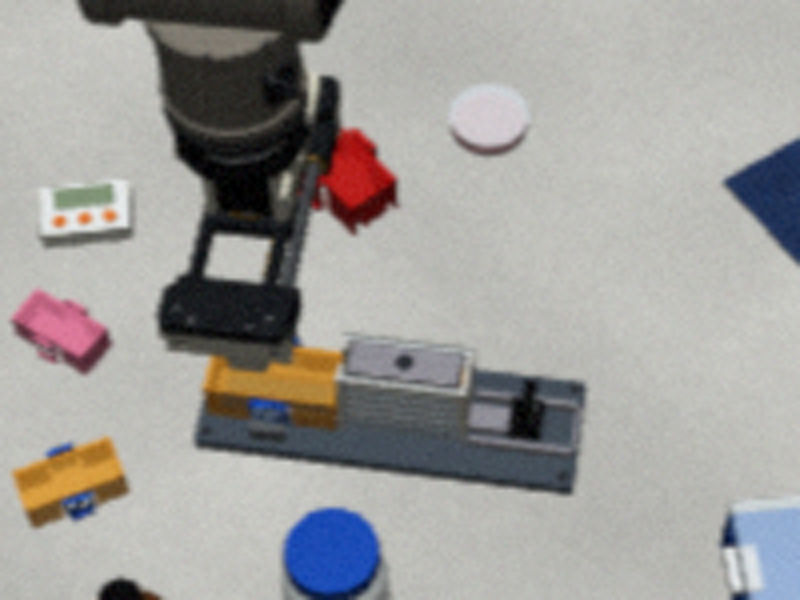

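>>> play_rows(
  moves=[0,-1.5,2.3,15,0,0,-1.5,2.3,30,0,0,-1.5,2.3,45,0,0,-1.5,2.3,60,0,0,-1.5,2.3,70,0,0,-1.5,2.3,77,0,0,-1.5,2.3,80,0,0,-1.5,2.3,80,0],
)

```text
time: 2.87
tool_pos: [561.6, -175.8, 51.5]
tcp_rot: [3.141, -0.0, 1.118]
contact_force: [-0.6, -0.2, -0.3]
grip_width: 91.8
```

```bash
python3 - <<'E'
from ov import *
from plant import bot
shift(dl([-87.5,0,49.5]),1.116)
for n,roi,k in(("scene",(230,200,120,90),6.6),):
    im=bot.capture(n)["color"][:,:,::-1].copy();cv2.imwrite(f"pics/{n}2.png",im)
    cv2.imwrite(f"pics/{n}2c.png",overlay(im,n,[],roi,k))
E
```

```text
t 2.87 pos [ 561.6 -175.8   51.5] rot [ 3.141 -0.     1.118] F [-0.6 -0.2 -0.3] w 91.8
shift [-0.3 -1.3  2. ] turn 0.1
```

View pics/scene2c.png

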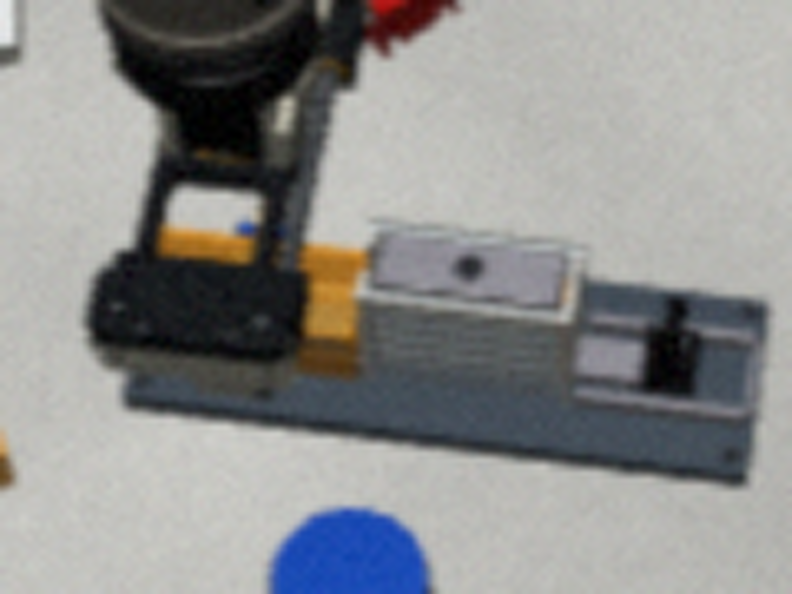

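>>> play_rows(
  moves=[60,0,-1,1,0,85,0,-1,1.5,0,90,0,-1,1.5,0,95,0,-1,1.5,0,100,0,-1,1.5,0,105,0,-1,1.5,0,110,0,-1,1.5,0,110,0,-1,1.5,0],
)

```text
time: 3.58
tool_pos: [560.5, -175.4, 49.7]
tcp_rot: [3.142, -0.0, 1.118]
contact_force: [0.6, -0.6, -0.3]
grip_width: 52.6
```

>>> play_rows(
  moves=[118,0,0,0,0,124,0,0,0,0,130,0,0,0,0,140,0,0,0,0,140,0,0,0,0,140,0,0,0,0],
)

```text
time: 4.08
tool_pos: [560.5, -175.4, 49.7]
tcp_rot: [-3.142, -0.0, 1.118]
contact_force: [0.1, 0.5, -0.2]
grip_width: 41.5
```

```bash
python3 - <<'E'
from ov import *
from plant import bot
for n,roi,k in(("scene",(230,180,130,95),6),("top",(265,195,180,100),4.4)):
    im=bot.capture(n)["color"][:,:,::-1].copy();cv2.imwrite(f"pics/{n}3.png",im)
    cv2.imwrite(f"pics/{n}3c.png",overlay(im,n,[],roi,k))
E
```

```text
(no output)
```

View pics/scene3c.png

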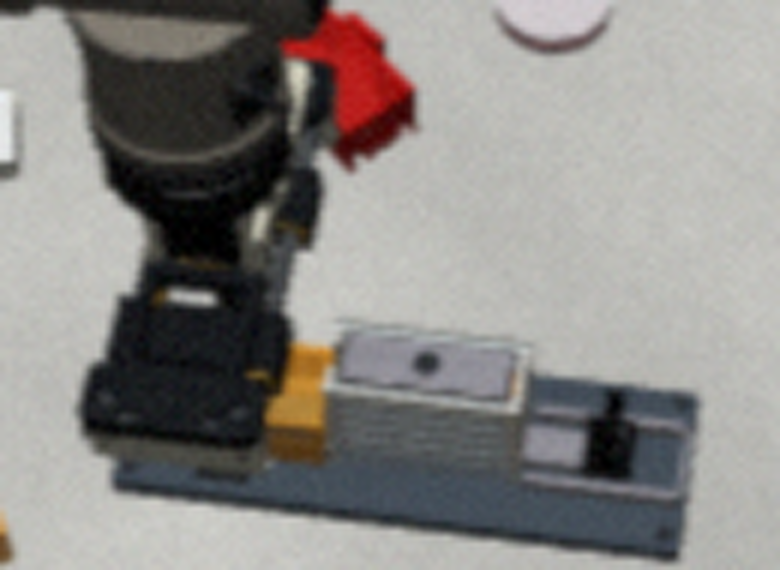

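View pics/top3c.png

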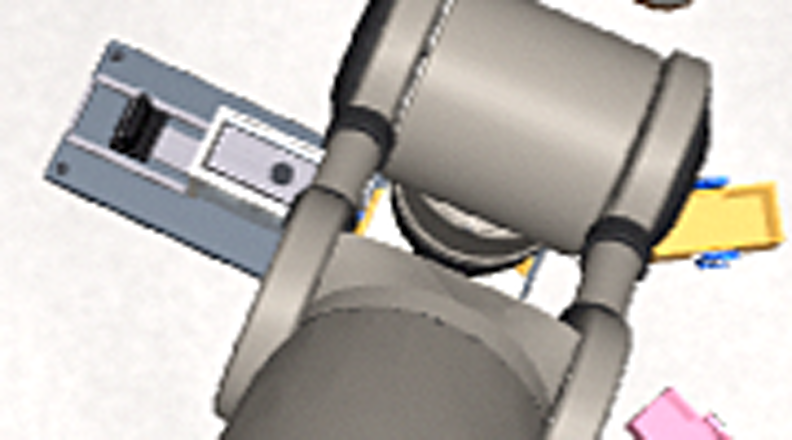

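>>> play_rows(
  moves=[145,0,0,0,0,150,0,0,0,0,155,0,0,0,0,155,0,0,0,0,155,0,0,0,0],
)

```text
time: 4.6
tool_pos: [560.5, -175.4, 49.7]
tcp_rot: [-3.142, -0.0, 1.118]
contact_force: [-0.3, 0.1, -0.3]
grip_width: 36.1
```

```bash
python3 - <<'E'
from ov import *
from plant import bot
n="scene";im=bot.capture(n)["color"][:,:,::-1].copy();cv2.imwrite("pics/scene4.png",im)
G=lambda w,c:[(P,(-97,-78,-w/2-19,-w/2,27,60),c)]
a=overlay(cv2.imread("pics/scene2.png"),n,G(92,(0,255,0)),(240,200,65,85),6)
b=overlay(im,n,G(36,(0,0,255))+G(47,(0,255,0)),(240,200,65,85),6)
cv2.imwrite("pics/cmp.png",np.hstack([a,b]))
E
```

```text
(no output)
```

View pics/cmp.png

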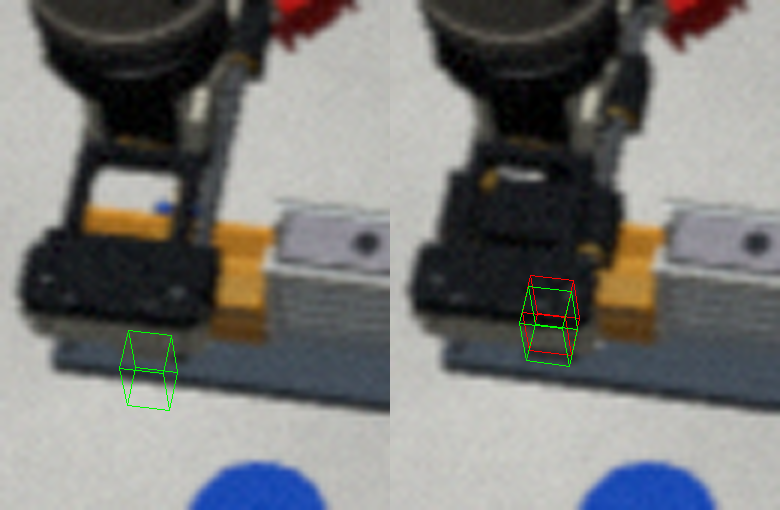

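```bash
python3 - <<'E'
from ov import *
n="scene";q=np.array([560.5,-175.4,1.118])
def G(w):return [(q,(-9.5,9.5,-w/2-19,-w/2,27,93),(0,255,0)),(q,(-9.5,9.5,w/2,w/2+19,27,93),(255,255,0)),(q,(-37,37,-95,95,93,120),(0,0,255)),(q,(-.5,.5,-.5,.5,27,200),(255,0,255))]
a=overlay(cv2.imread("pics/scene2.png"),n,G(92),(230,170,75,115),5.2)
b=overlay(cv2.imread("pics/scene4.png"),n,G(36),(230,170,75,115),5.2)
cv2.imwrite("pics/cmp2.png",np.hstack([a,b]))
E
```

```text
(no output)
```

View pics/cmp2.png

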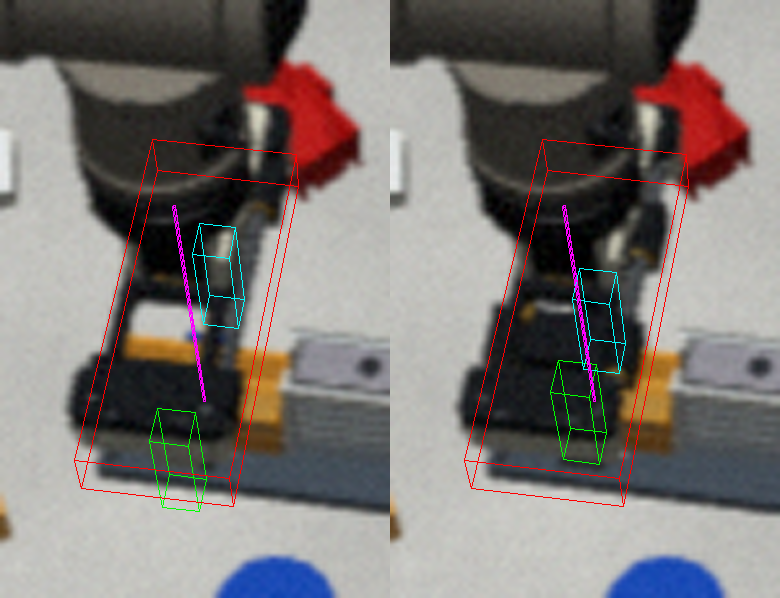

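```bash
python3 - <<'E'
from ov import *
n="scene";q=np.array([559.2,-173.2,1.118])
def G(w,z):return [(q,(-9.5,9.5,-w/2-19,-w/2,z,z+66),(0,255,0)),(q,(-9.5,9.5,w/2,w/2+19,z,z+66),(255,255,0))]
im=cv2.imread("pics/scene1.png")
r=(225,145,75,115)
a=overlay(im,n,G(92,108),r,5.2);c=cv2.convertScaleAbs(overlay(im,n,[],r,5.2),alpha=1.8,beta=10)
cv2.imwrite("pics/cmp3.png",np.hstack([a,c]))
im=cv2.imread("pics/scene4.png")
r=(230,170,75,115)
a=cv2.convertScaleAbs(overlay(cv2.imread("pics/scene2.png"),n,[],r,5.2),alpha=1.8,beta=10);c=cv2.convertScaleAbs(overlay(im,n,[],r,5.2),alpha=1.8,beta=10)
cv2.imwrite("pics/cmp4.png",np.hstack([a,c]))
E
```

```text
(no output)
```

View pics/cmp3.png

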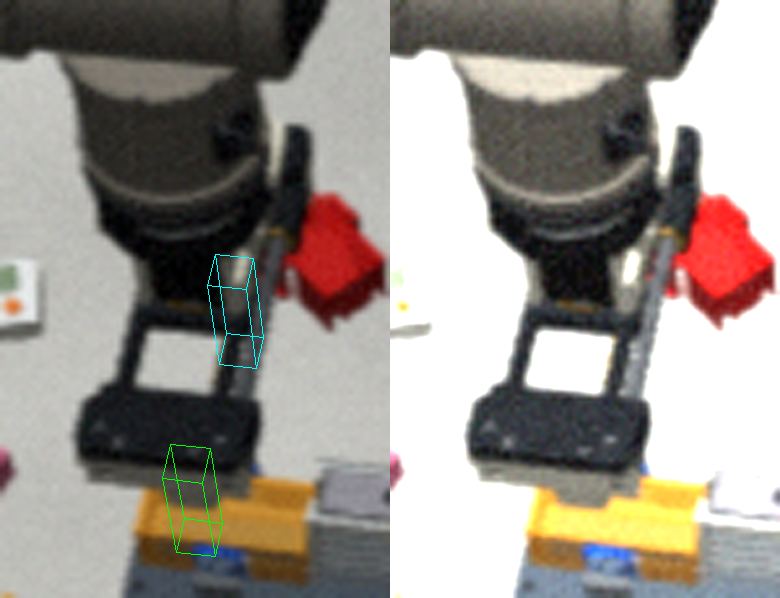

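View pics/cmp4.png

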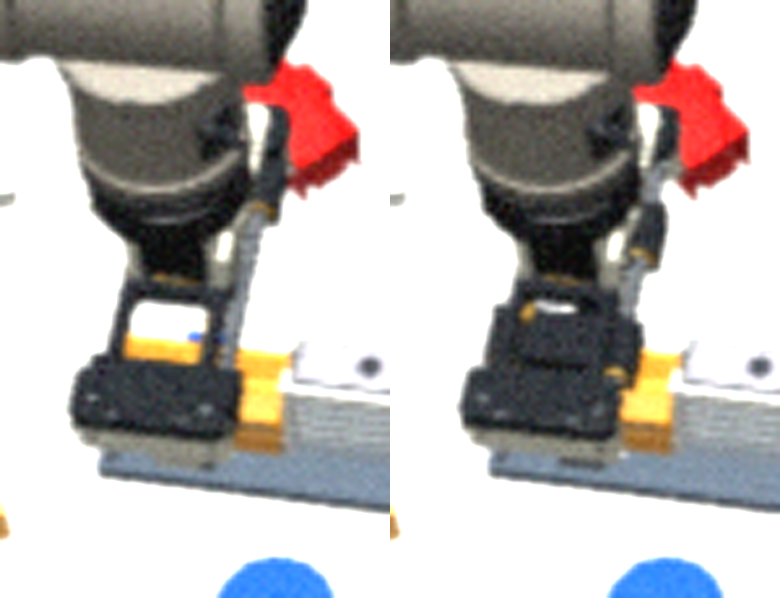

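```bash
python3 - <<'E'
from ov import *
n="scene";q=np.array([143.3,504.7,2.865])
im=cv2.imread("pics/scene0.png")
w=92;z=225.6-22
it=[(q,(-9.5,9.5,-w/2-19,-w/2,z,z+66),(0,255,0)),(q,(-9.5,9.5,w/2,w/2+19,z,z+66),(255,255,0)),(q,(-37,37,-95,95,z+66,z+80),(0,0,255))]
r=(400,0,110,60)
a=overlay(im,n,it,r,7);c=cv2.convertScaleAbs(overlay(im,n,[],r,7),alpha=1.8,beta=10)
cv2.imwrite("pics/cmp5.png",np.vstack([a,c])[:600])
E
```

View pics/cmp5.png

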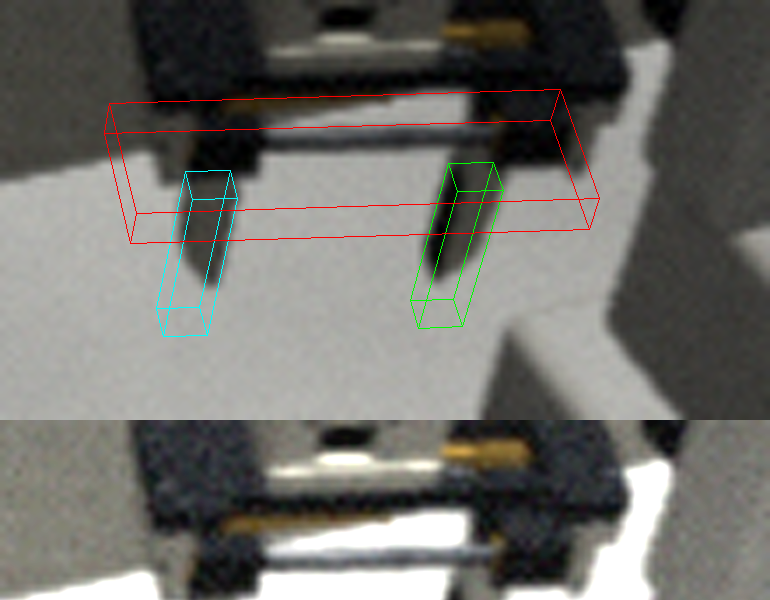

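The start picture puts the fingertips about 20 mm higher than TCP−22. That fits the jaws having closed to 36 mm without resistance above the 46 mm cover top. I'll open and go lower by small steps, watching the force.

>>> play_rows(
  moves=[0,0,0,0,0,0,0,0,0,0,0,0,0,0,0,0,0,0,0,0,0,0,0,0,0,0,0,0,4,0,0,0,0,8,0,0,0,0,8,0],
)

```text
time: 5.32
tool_pos: [559.9, -175.1, 40.6]
tcp_rot: [-3.14, -0.0, 1.118]
contact_force: [-0.9, 0.3, -0.1]
grip_width: 84.5
```

>>> play_rows(
  moves=[0,0,0,2,0,0,0,0,4,0,0,0,0,6,0,0,0,0,8,0,0,0,0,8,0],
)

```text
time: 5.73
tool_pos: [560.2, -175.3, 33.2]
tcp_rot: [-3.141, -0.0, 1.118]
contact_force: [-0.3, -0.6, -0.1]
grip_width: 91.7
```

```bash
python3 - <<'E'
from ov import *
from plant import bot
shift(dl([-87.5,0,33]),1.116)
n="scene";im=bot.capture(n)["color"][:,:,::-1].copy();cv2.imwrite("pics/scene5.png",im)
r=(230,170,80,110)
cv2.imwrite("pics/s5c.png",cv2.convertScaleAbs(overlay(im,n,[],r,5.4),alpha=1.5,beta=10))
E
```

```text
t 5.73 pos [ 560.2 -175.3   33.2] rot [-3.141 -0.     1.118] F [-0.3 -0.6 -0.1] w 91.7
shift [-0.2  0.3  0.2] turn 0.1
```

View pics/s5c.png

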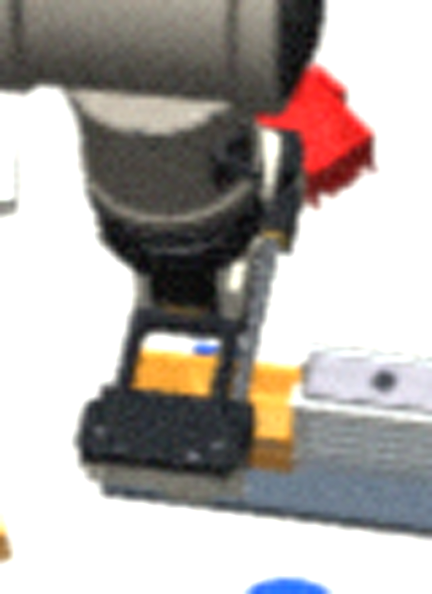

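>>> play_rows(
  moves=[40,0,0,0,0,80,0,0,0,0,100,0,0,0,0,110,0,0,0,0,120,0,0,0,0,130,0,0,0,0,140,0,0,0,0,140,0,0,0,0],
)

```text
time: 6.45
tool_pos: [560.3, -175.3, 34.1]
tcp_rot: [-3.141, -0.0, 1.118]
contact_force: [-2.6, 1.4, 5.7]
grip_width: 45.1
```

>>> play_rows(
  moves=[150,0,0,0,0,160,0,0,0,0,160,0,0,0,0,160,0,0,0,0],
)

```text
time: 6.78
tool_pos: [560.3, -175.3, 34.1]
tcp_rot: [-3.141, -0.0, 1.118]
contact_force: [-1.6, 1.2, 6.0]
grip_width: 45.3
```

>>> play_rows(
  moves=[170,0,0,-1,0,170,0,0,-2,0,170,0,0,-4,0,170,0,0,-6,0,170,0,0,-8,0,170,0,0,-8,0],
)

```text
time: 7.28
tool_pos: [560.9, -175.6, 42.2]
tcp_rot: [3.141, -0.0, 1.118]
contact_force: [-0.3, 0.5, -0.6]
grip_width: 44.5
```

```bash
python3 - <<'E'
from ov import *
from plant import bot
shift(dl([-87.5,0,33]),1.116)
n="scene";im=bot.capture(n)["color"][:,:,::-1].copy();cv2.imwrite("pics/scene6.png",im)
r=(230,170,80,110)
a=[cv2.convertScaleAbs(overlay(i,n,[],r,5),alpha=1.3,beta=10) for i in(cv2.imread("pics/scene5.png"),im)]
cv2.imwrite("pics/s6c.png",np.hstack(a))
E
```

```text
t 7.28 pos [ 560.9 -175.6   42.2] rot [ 3.141 -0.     1.118] F [-0.3  0.5 -0.6] w 44.5
shift [-0.3 -0.5  9.2] turn 0.1
```

View pics/s6c.png

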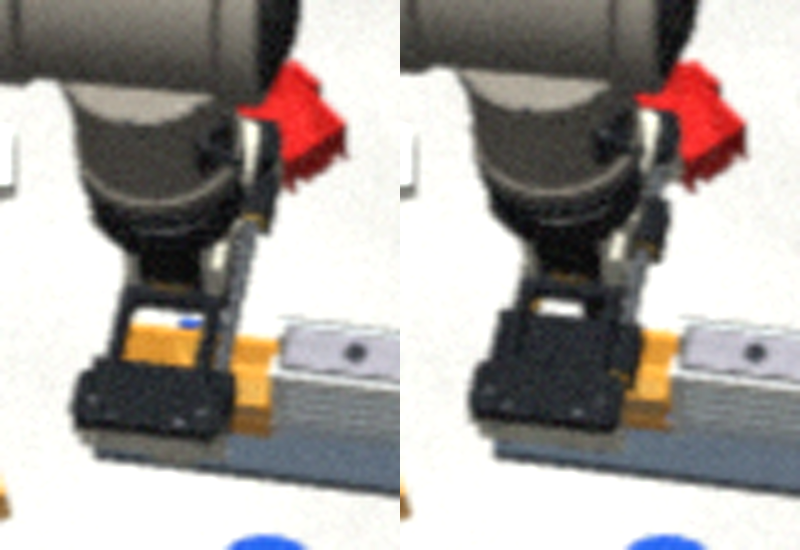

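>>> play_rows(
  moves=[180,0,0,-5,0,180,0,0,-12,0,180,0,0,-20,0,180,0,0,-30,0,180,0,0,-42,0,180,0,0,-55,0,180,0,0,-65,0,180,0,0,-70,0],
)

```text
time: 8.0
tool_pos: [561.3, -175.8, 114.0]
tcp_rot: [3.138, -0.0, 1.118]
contact_force: [0.6, 0.2, -0.5]
grip_width: 44.9
```

```bash
python3 - <<'E'
from ov import *
from plant import bot
shift([537.2,289.7,130],1.116)
n="scene";im=bot.capture(n)["color"][:,:,::-1].copy();cv2.imwrite("pics/scene7.png",im)
r=(230,150,120,130)
cv2.imwrite("pics/s7c.png",overlay(im,n,[],r,4.6))
E
```

```text
t 8.0 pos [ 561.3 -175.8  114. ] rot [ 3.138 -0.     1.118] F [ 0.6  0.2 -0.5] w 44.9
shift [ 408.  -225.4  -16.6] turn 0.1
```

View pics/s7c.png

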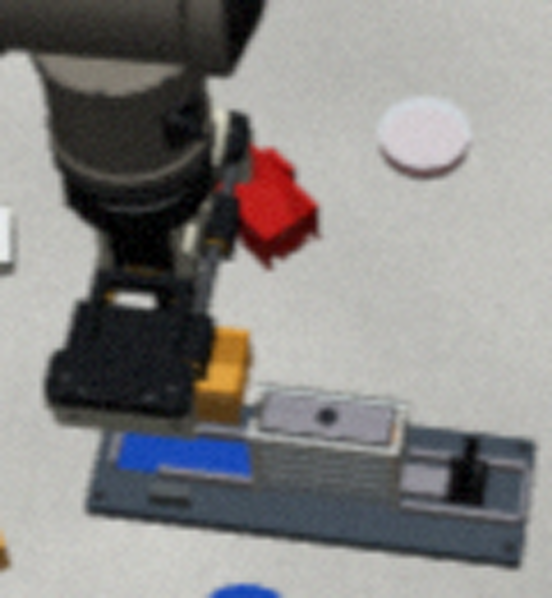

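>>> play_rows(
  moves=[180,10,-5,-16,0,180,30,-17,-20,0,180,60,-33,-20,0,180,92,-51,-20,0,180,124,-69,-20,0,180,156,-87,-20,0,180,188,-105,-20,0,180,220,-122,-20,0],
)

```text
time: 8.72
tool_pos: [546.3, 77.6, 131.5]
tcp_rot: [-3.141, 0.0, 1.118]
contact_force: [1.9, 0.6, -0.8]
grip_width: 44.7
```

>>> play_rows(
  moves=[180,32,-17,0,0,180,64,-35,0,0,180,96,-53,0,0,180,128,-71,0,0,180,156,-86,0,0,180,176,-97,0,0,180,187,-103,0,0,180,187,-103,0,0],
)

```text
time: 9.38
tool_pos: [535.6, 291.3, 131.2]
tcp_rot: [-3.141, -0.0, 1.121]
contact_force: [0.0, -0.3, -0.2]
grip_width: 45.2
```

```bash
python3 - <<'E'
from ov import *
from plant import bot
shift([537.2,289.7,25],1.116)
n="scene";im=bot.capture(n)["color"][:,:,::-1].copy();cv2.imwrite("pics/scene8.png",im)
r=(350,90,150,160)
cv2.imwrite("pics/s8c.png",overlay(im,n,[],r,3.7))
E
```

```text
t 9.38 pos [535.6 291.3 131.2] rot [-3.141 -0.     1.121] F [ 0.  -0.3 -0.2] w 45.2
shift [ -0.8   2.2 106.2] turn 0.3
```

View pics/s8c.png

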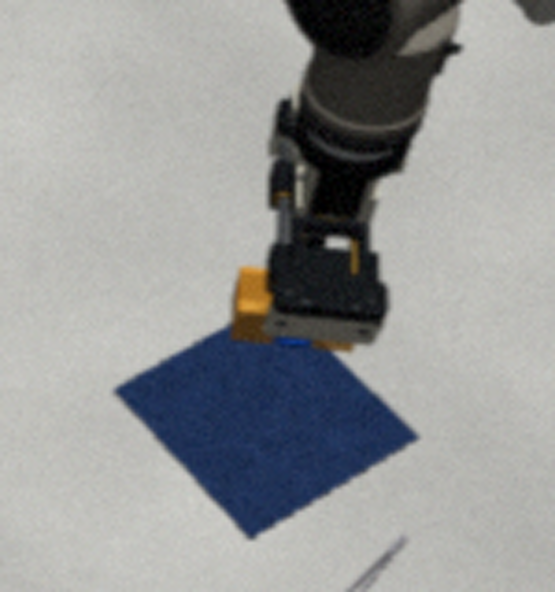

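>>> play_rows(
  moves=[180,0,1,15,0,180,0,2,35,0,180,0,2,55,0,180,0,2,73,0,180,0,2,86,0,180,0,2,95,0,180,0,2,100,0,180,0,2,100,0],
)

```text
time: 10.1
tool_pos: [537.9, 286.9, 30.9]
tcp_rot: [-3.14, 0.001, 1.117]
contact_force: [0.3, -0.1, -0.9]
grip_width: 45.1
```

>>> play_rows(
  moves=[180,0,0,1.5,0,180,0,0,3,0,180,0,0,4,0,180,0,0,5,0,180,0,0,5,0,180,0,0,5,0],
)

```text
time: 10.6
tool_pos: [538.2, 288.3, 27.0]
tcp_rot: [3.141, -0.0, 1.118]
contact_force: [-0.1, 0.4, -1.3]
grip_width: 45.0
```

>>> play_rows(
  moves=[180,0,0,1,0,180,0,0,2,0,180,0,0,2,0,180,0,0,2,0],
)

```text
time: 10.93
tool_pos: [538.3, 288.3, 25.1]
tcp_rot: [3.141, -0.001, 1.118]
contact_force: [-1.5, 0.0, 3.4]
grip_width: 45.2
```

>>> play_rows(
  moves=[130,0,0,0,0,115,0,0,0,0,100,0,0,0,0,80,0,0,0,0,40,0,0,0,0,0,0,0,0,0,0,0,0,0,0,0,0,0,0,0],
)

```text
time: 11.6
tool_pos: [538.0, 288.1, 24.5]
tcp_rot: [-3.141, 0.0, 1.118]
contact_force: [-0.0, -0.4, 0.8]
grip_width: 84.6
```

>>> play_rows(
  moves=[0,0,0,-10,0,0,0,0,-25,0,0,0,0,-45,0,0,0,0,-70,0,0,0,0,-95,0,0,0,0,-115,0,0,0,0,-125,0,0,0,0,-125,0],
)

```text
time: 12.27
tool_pos: [539.4, 288.7, 152.9]
tcp_rot: [3.138, -0.004, 1.118]
contact_force: [0.3, 0.0, -0.6]
grip_width: 91.3
```

```bash
python3 - <<'E'
from ov import *
from plant import bot
print(dl([110,0,150]));shift(dl([110,0,150]),1.116)
n="scene";im=bot.capture(n)["color"][:,:,::-1].copy();cv2.imwrite("pics/scene9.png",im)
r=(350,90,150,160)
cv2.imwrite("pics/s9c.png",overlay(im,n,[(np.array([538.3,288.3,1.116]),(-44,44,-21,21,3,37),(0,255,0))],r,3.7))
E
```

```text
[647.12072883   1.81855679 150.        ]
t 12.27 pos [539.4 288.7 152.9] rot [ 3.138 -0.004  1.118] F [ 0.3  0.  -0.6] w 91.3
shift [-210.8  222.4    2.9] turn 0.1
```

View pics/s9c.png

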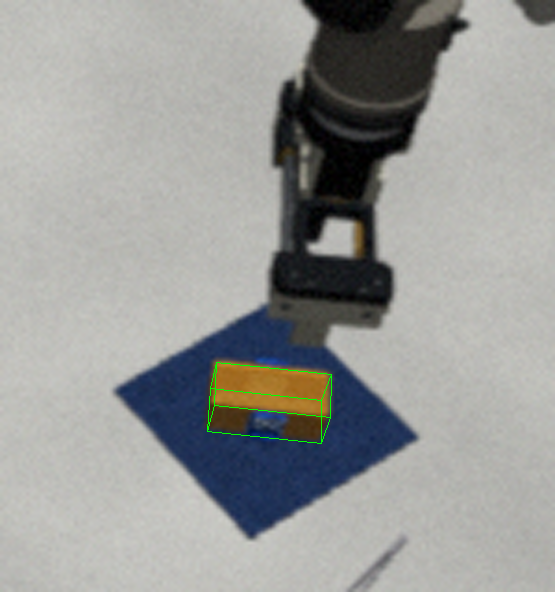

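```bash
python3 - <<'E'
from ov import *
im=cv2.imread("pics/scene9.png")
r=(415,130,50,60)
cv2.imwrite("pics/s9d.png",cv2.convertScaleAbs(overlay(im,"scene",[],r,10),alpha=1.4,beta=10))
q=np.array([539.4,288.7,1.118])
for y in(-46,-55,-65):
  print(y,[ (z,(proj("scene",loc(q,[0,y,z]))[0]-[415,130])*10+5) for z in(130,140,150,160)])
for y in(-65,-95):
  print(y,[ (z,[((proj("scene",loc(q,[x,y,z]))[0]-[415,130])*10+5).round() for x in(-37.5,37.5)]) for z in(180,190,200,210,220)])
E
```

```text
-46 [(130, array([153.12087835, 580.30170487])), (140, array([160.58073979, 556.69919058])), (150, array([168.1393144 , 532.78435426])), (160, array([175.79857458, 508.55095536]))]
-55 [(130, array([152.67396904, 607.14898956])), (140, array([160.15811871, 583.63740717])), (150, array([167.74166694, 559.81356254])), (160, array([175.42660716, 535.67119325]))]
-65 [(130, array([152.17358541, 637.20864932])), (140, array([159.68490558, 613.80040338])), (150, array([167.29639422, 590.07999287])), (160, array([175.0100685 , 566.04113147]))]
-65 [(180, [array([ 42., 502.]), array([341., 532.])]), (190, [array([ 49., 477.]), array([350., 507.])]), (200, [array([ 56., 451.]), array([359., 482.])]), (210, [array([ 63., 425.]), array([368., 456.])]), (220, [array([ 70., 399.]), array([378., 430.])])]
-95 [(180, [array([ 39., 595.]), array([341., 626.])]), (190, [array([ 46., 570.]), array([351., 601.])]), (200, [array([ 53., 545.]), array([360., 576.])]), (210, [array([ 60., 519.]), array([369., 551.])]), (220, [array([ 68., 493.]), array([379., 525.])])]
```

View pics/s9d.png

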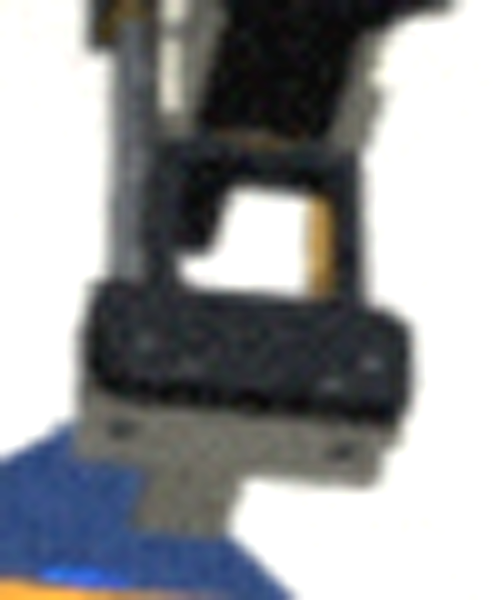

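```bash
python3 -c "
from h import *
shift([570,140,40],1.116)"
```

```text
t 12.32 pos [538.5 288.3 150.8] rot [ 3.140e+00 -2.000e-03  1.118e+00] F [ 0.9 -1.5  0.6] w 92.0
shift [-119.7   93.1  110.7] turn 0.1
```

>>> play_rows(
  moves=[255,-20,15,0,0,255,-50,39,0,0,255,-80,62,5,0,255,-105,82,25,0,255,-120,93,50,0,255,-120,93,80,0,255,-120,93,105,0,255,-120,93,112,0],
)

```text
time: 12.98
tool_pos: [565.5, 138.4, 32.2]
tcp_rot: [-3.133, 0.005, 1.117]
contact_force: [-0.4, 0.0, -0.3]
grip_width: 42.9
```

>>> play_rows(
  moves=[255,0,0,4,0,255,0,0,8,0,255,0,0,12,0,255,0,0,16,0,255,0,0,19,0,255,0,0,22,0,255,0,0,22,0],
)

```text
time: 13.57
tool_pos: [569.1, 139.7, 15.6]
tcp_rot: [-3.141, 0.0, 1.118]
contact_force: [-0.6, -0.5, -0.6]
grip_width: 1.2
```

>>> play_rows(
  moves=[255,0,0,2,0,255,0,0,4,0,255,0,0,6,0,255,0,0,8,0,255,0,0,8,0],
)

```text
time: 13.98
tool_pos: [569.0, 139.5, 7.3]
tcp_rot: [-3.141, 0.0, 1.118]
contact_force: [-0.1, 0.7, -0.9]
grip_width: 0.5
```

```bash
python3 - <<'E'
from ov import *
from plant import bot
shift([570,140,40],1.116)
n="scene";im=bot.capture(n)["color"][:,:,::-1].copy();cv2.imwrite("pics/scene10.png",im)
q=np.array([569.1,139.7,1.118])
cv2.imwrite("pics/s10c.png",overlay(im,n,[(q,(-9.5,9.5,-19,19,0,66),(0,255,0)),(q,(-37.5,37.5,-95,95,66,100),(0,0,255))],(340,150,90,100),6))
E
```

```text
t 13.98 pos [569.  139.5   7.3] rot [-3.141  0.     1.118] F [-0.1  0.7 -0.9] w 0.5
shift [  0.9   0.7 -32.7] turn 0.1
```

View pics/s10c.png

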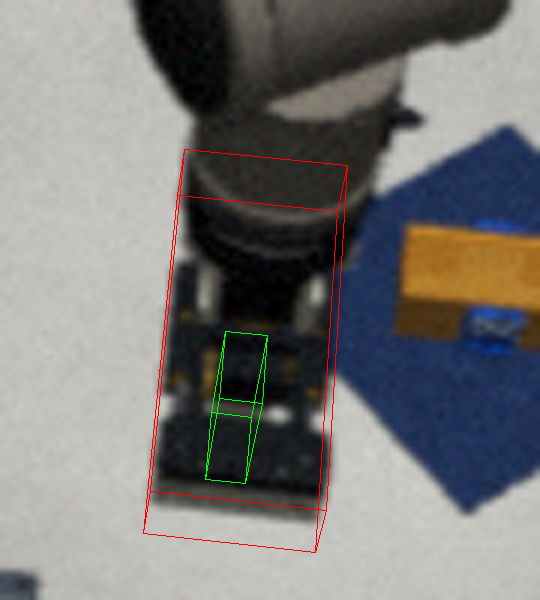

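>>> play_rows(
  moves=[255,0,0,1.5,0,255,0,0,3,0,255,0,0,4.5,0,255,0,0,4.5,0],
)

```text
time: 14.37
tool_pos: [569.0, 139.5, 2.9]
tcp_rot: [-3.141, 0.0, 1.118]
contact_force: [-0.8, -0.5, 1.1]
grip_width: 0.3
```

>>> play_rows(
  moves=[255,0,0,1,0,255,0,0,2,0,255,0,0,2,0],
)

```text
time: 14.62
tool_pos: [569.1, 139.5, 1.0]
tcp_rot: [-3.141, 0.0, 1.118]
contact_force: [0.4, -0.5, -0.9]
grip_width: 0.4
```

>>> play_rows(
  moves=[255,0,0,1,0,255,0,0,2,0,255,0,0,2,0],
)

```text
time: 14.87
tool_pos: [569.3, 139.6, -0.2]
tcp_rot: [3.141, -0.0, 1.118]
contact_force: [-1.6, 0.7, 4.3]
grip_width: 0.1
```

>>> play_rows(
  moves=[255,0,0,1,0,255,0,0,2,0,255,0,0,2,0],
)

```text
time: 15.12
tool_pos: [569.4, 139.6, -0.3]
tcp_rot: [3.141, -0.001, 1.118]
contact_force: [-7.3, -1.6, 20.7]
grip_width: 0.5
```

```bash
python3 -c "
from h import *
shift(dl([114,0,110]),1.116)"
```

```text
t 15.12 pos [ 5.694e+02  1.396e+02 -3.000e-01] rot [ 3.141e+00 -1.000e-03  1.118e+00] F [-7.3 -1.6 20.7] w 0.5
shift [ -85.9  130.3 -110.2] turn 0.1
```

>>> play_rows(
  moves=[255,0,0,-20,0,255,0,0,-55,0,255,-10,15,-90,0,255,-28,43,-112,0,255,-48,73,-112,0,255,-68,103,-112,0,255,-82,124,-112,0,255,-86,130,-112,0],
)

```text
time: 15.78
tool_pos: [650.2, 1.3, 109.3]
tcp_rot: [3.139, 0.0, 1.114]
contact_force: [-1.0, -0.3, 0.6]
grip_width: -0.1
```

```bash
python3 -c "
from h import *
shift(dl([112,0,36]),1.116)"
```

```text
t 15.78 pos [650.2   1.3 109.3] rot [3.139 0.    1.114] F [-1.  -0.3  0.6] w -0.1
shift [ 1.1 -3.2 73.3] turn -0.1
```

>>> play_rows(
  moves=[255,0,0,15,0,255,0,0,30,0,255,0,0,45,0,255,0,0,60,0,255,0,0,68,0,255,0,0,73,0,255,0,0,73,0,255,0,0,73,0],
)

```text
time: 16.45
tool_pos: [648.7, 5.6, 36.6]
tcp_rot: [3.141, -0.0, 1.118]
contact_force: [-0.1, 0.3, 0.4]
grip_width: 0.4
```

```bash
python3 - <<'E'
from ov import *
from plant import bot
shift(dl([95.5,0,36]),1.116)
for n,r,k in(("scene",(270,190,110,90),6),("top",(250,180,160,110),4.8)):
    im=bot.capture(n)["color"][:,:,::-1].copy()
    cv2.imwrite(f"pics/{n}11c.png",overlay(im,n,[],r,k))
E
```

```text
t 16.45 pos [648.7   5.6  36.6] rot [ 3.141 -0.     1.118] F [-0.1  0.3  0.4] w 0.4
shift [-18.5   0.2   0.6] turn 0.1
```

View pics/scene11c.png

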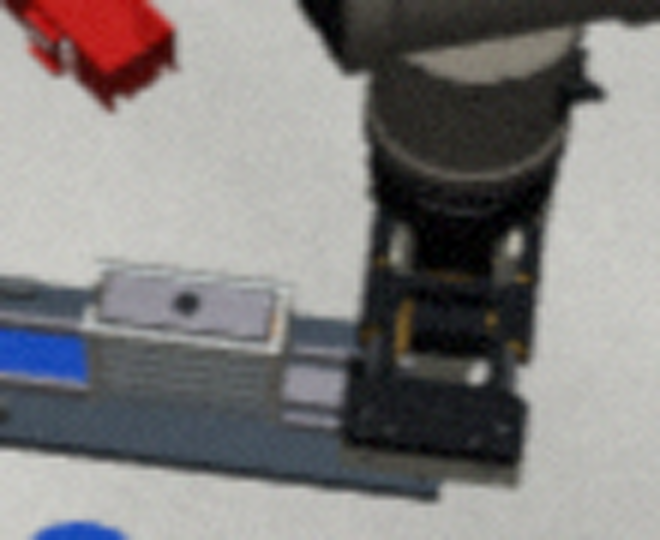

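View pics/top11c.png

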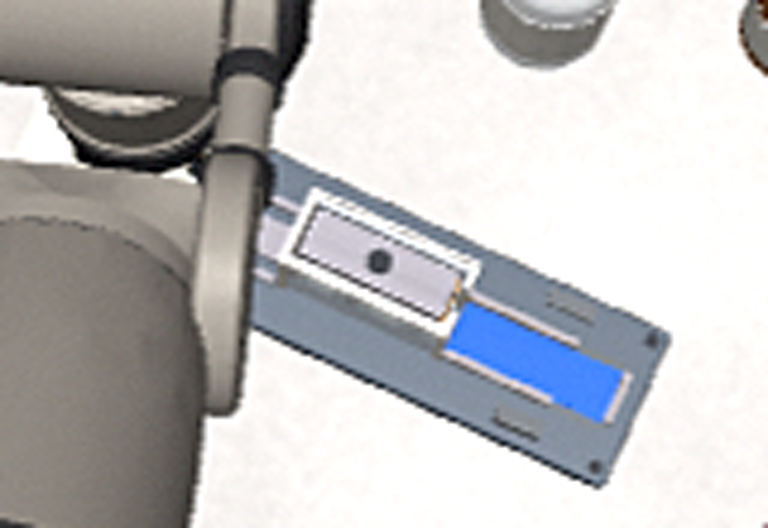

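>>> play_rows(
  moves=[255,-6,0,0,0,255,-12,0,0,0,255,-16,0,0,0,255,-20,0,0,0,255,-24,0,0,0,255,-28,0,0,0,255,-28,0,0,0],
)

```text
time: 17.13
tool_pos: [636.4, -19.8, 36.7]
tcp_rot: [3.141, -0.002, 1.117]
contact_force: [1.1, 4.6, 1.1]
grip_width: 0.4
```

>>> play_rows(
  moves=[255,-3,0,0,0,255,-6,0,0,0,255,-9,0,0,0,255,-12,0,0,0,255,-15,0,0,0,255,-17,0,0,0,255,-17,0,0,0],
)

```text
time: 17.72
tool_pos: [629.3, -34.2, 36.7]
tcp_rot: [3.141, -0.002, 1.117]
contact_force: [1.2, 6.6, 2.1]
grip_width: 0.5
```

```bash
python3 - <<'E'
from ov import *
from plant import bot
shift(dl([65.5,0,36]),1.116)
for n,r,k in(("top",(250,180,160,110),4.8),):
    im=bot.capture(n)["color"][:,:,::-1].copy()
    cv2.imwrite(f"pics/{n}12c.png",overlay(im,n,[],r,k))
E
```

```text
t 17.72 pos [629.3 -34.2  36.7] rot [ 3.141e+00 -2.000e-03  1.117e+00] F [1.2 6.6 2.1] w 0.5
shift [-4.3  0.2  0.7] turn 0.1
```

View pics/top12c.png

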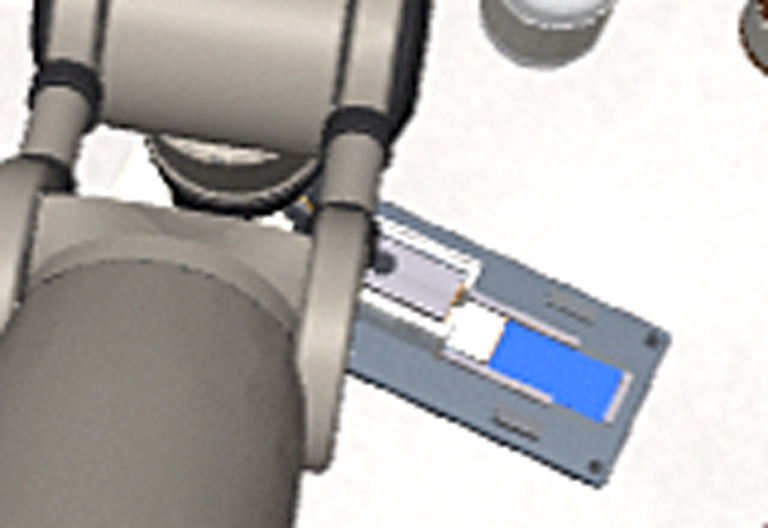

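>>> play_rows(
  moves=[255,-2,0,0,0,255,-4,0,0,0,255,-6,0,0,0,255,-6,0,0,0],
)

```text
time: 18.1
tool_pos: [628.2, -36.3, 36.9]
tcp_rot: [3.139, -0.008, 1.117]
contact_force: [7.8, 19.5, 0.1]
grip_width: 0.9
```

>>> play_rows(
  moves=[255,-1,0,0,0,255,-2,0,0,0,255,-2,0,0,0,255,-2,0,0,0],
)

```text
time: 18.43
tool_pos: [628.2, -36.4, 37.0]
tcp_rot: [3.139, -0.01, 1.118]
contact_force: [11.0, 24.6, -0.8]
grip_width: 0.4
```

```bash
python3 - <<'E'
from ov import *
from plant import bot
for n,r,k in(("top",(250,180,160,110),4.8),):
    im=bot.capture(n)["color"][:,:,::-1].copy()
    it=[(P,(-66.5,-43,-12.5,12.5,12,23),(0,0,255))]
    cv2.imwrite(f"pics/{n}13c.png",overlay(im,n,it,r,k))
E
```

```text
(no output)
```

View pics/top13c.png

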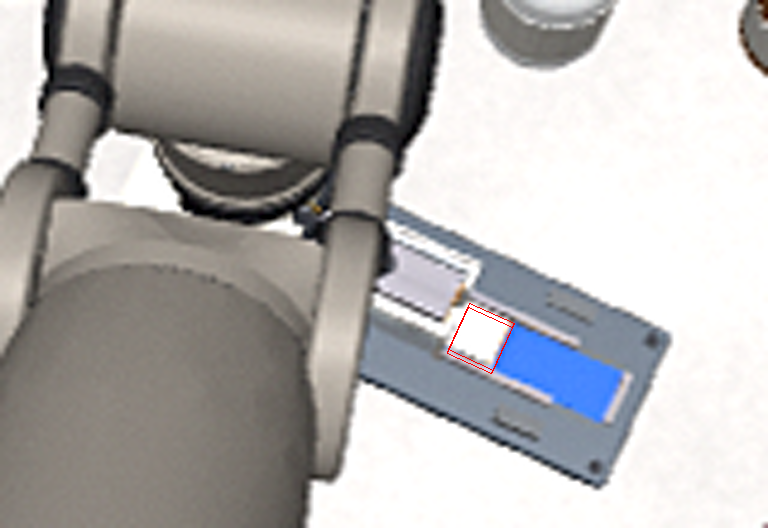

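The slide's front edge in the crop matches the predicted 29 mm outline, at about (512,325). Retracting now.

>>> play_rows(
  moves=[255,5,0,0,0,255,11,0,0,0,255,17,0,0,0,255,23,0,0,0,255,29,0,0,0,255,36,0,0,0,255,45,0,0,0,255,50,0,0,0],
)

```text
time: 19.15
tool_pos: [647.2, 3.1, 35.9]
tcp_rot: [-3.141, 0.001, 1.118]
contact_force: [-0.4, 0.1, 0.5]
grip_width: 0.5
```

>>> play_rows(
  moves=[255,0,0,-15,0,255,0,0,-40,0,255,0,0,-70,0,255,0,0,-90,0,255,0,0,-90,0],
)

```text
time: 19.57
tool_pos: [649.6, 2.2, 131.2]
tcp_rot: [3.134, -0.002, 1.118]
contact_force: [0.3, -0.3, 1.1]
grip_width: 0.4
```

```bash
python3 - <<'E'
from h import *
shift(dl([-56,0,110]),1.116)
E
```

```text
t 19.57 pos [649.6   2.2 131.2] rot [ 3.134e+00 -2.000e-03  1.118e+00] F [ 0.3 -0.3  1.1] w 0.4
shift [-167.4   -2.6   20.8] turn 0.1
```

>>> play_rows(
  moves=[255,-15,0,0,0,255,-40,-1,0,0,255,-70,-1,0,0,255,-100,-1,0,0,255,-130,-1,0,0,255,-155,-1,0,0,255,-167,-1,0,0,255,-167,-1,0,0],
)

```text
time: 20.23
tool_pos: [571.3, -149.6, 125.1]
tcp_rot: [-3.139, 0.001, 1.114]
contact_force: [0.2, 0.0, -0.7]
grip_width: 0.2
```

>>> play_rows(
  moves=[255,0,0,15,0,255,0,0,35,0,255,0,0,55,0,255,0,0,68,0,255,0,0,75,0,255,0,0,75,0],
)

```text
time: 20.73
tool_pos: [572.3, -145.7, 49.1]
tcp_rot: [-3.138, 0.0, 1.119]
contact_force: [0.5, -0.8, 0.0]
grip_width: 0.2
```

```bash
python3 - <<'E'
from ov import *
from plant import bot
shift(dl([-57.5,0,24]),1.116)
for n,r,k in(("scene",(240,170,120,100),5.5),("top",(250,180,160,110),4.8)):
    im=bot.capture(n)["color"][:,:,::-1].copy()
    cv2.imwrite(f"pics/{n}14c.png",overlay(im,n,[],r,k))
E
```

```text
t 20.73 pos [ 572.3 -145.7   49.1] rot [-3.138  0.     1.119] F [ 0.5 -0.8  0. ] w 0.2
shift [-2.2  2.5 25.1] turn 0.2
```

View pics/scene14c.png

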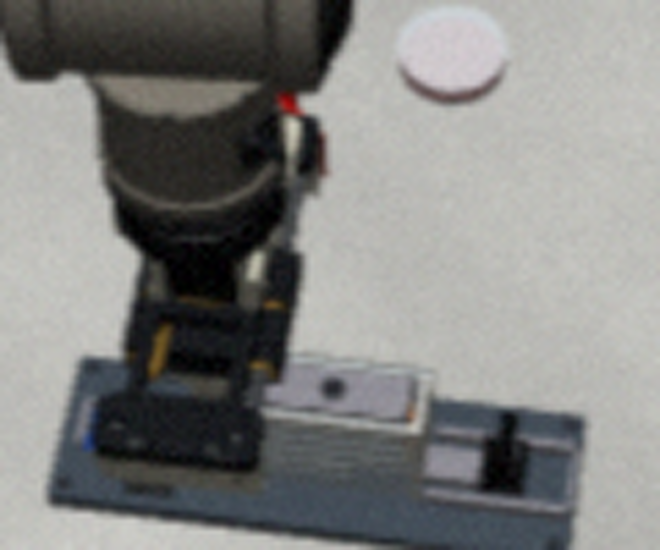

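View pics/top14c.png

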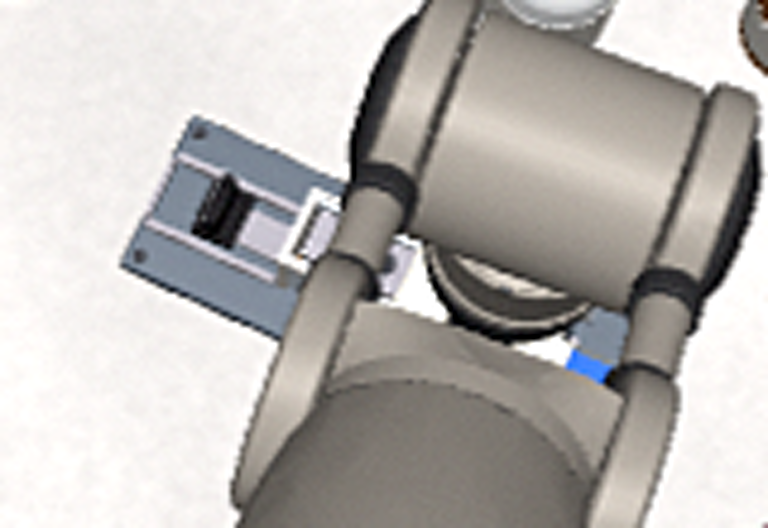

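>>> play_rows(
  moves=[255,-2.5,2.4,5,0,255,-2.5,2.4,11,0,255,-2.5,2.4,17,0,255,-2.5,2.4,21,0,255,-2.5,2.4,23,0,255,-2.5,2.4,23,0,255,-2.5,2.4,23,0],
)

```text
time: 21.42
tool_pos: [574.2, -150.4, 28.1]
tcp_rot: [-3.141, -0.0, 1.118]
contact_force: [0.2, -0.2, 0.7]
grip_width: 0.7
```

>>> play_rows(
  moves=[255,0,0,1,0,255,0,0,2,0,255,0,0,2,0],
)

```text
time: 21.67
tool_pos: [574.2, -150.4, 26.2]
tcp_rot: [3.142, -0.0, 1.118]
contact_force: [0.2, 0.6, -0.3]
grip_width: 0.1
```

```bash
python3 - <<'E'
from h import *
shift(dl([-57.5,0,24]),1.116)
E
```

```text
t 21.67 pos [ 574.2 -150.4   26.2] rot [ 3.142 -0.     1.118] F [ 0.2  0.6 -0.3] w 0.1
shift [ 1.2 -1.4  2.2] turn 0.1
```

>>> play_rows(
  moves=[255,0.5,-1.2,0,0,255,0.5,-1.2,1,0,255,0.5,-1.2,2,0,255,0.5,-1.2,3,0,255,0.5,-1.2,3,0],
)

```text
time: 22.08
tool_pos: [573.2, -149.3, 23.0]
tcp_rot: [-3.141, -0.0, 1.118]
contact_force: [-0.3, -1.1, 0.2]
grip_width: 0.4
```

>>> play_rows(
  moves=[255,0,0,0.5,0,255,0,0,1,0,255,0,0,1,0],
)

```text
time: 22.33
tool_pos: [573.5, -149.4, 22.8]
tcp_rot: [3.141, -0.0, 1.118]
contact_force: [-2.1, 0.5, 5.5]
grip_width: 0.4
```

>>> play_rows(
  moves=[255,0,0,0.5,0,255,0,0,1,0,255,0,0,1,0],
)

```text
time: 22.58
tool_pos: [573.7, -149.5, 22.7]
tcp_rot: [3.14, -0.0, 1.118]
contact_force: [-3.0, 0.5, 11.0]
grip_width: 0.3
```

>>> play_rows(
  moves=[255,-1.5,0,0,0,255,-3,0,0,0,255,-5,0,0,0,255,-7,0,0,0,255,-9,0,0,0,255,-11,0,0,0,255,-12,0,0,0,255,-12,0,0,0],
)

```text
time: 23.25
tool_pos: [569.6, -160.2, 22.7]
tcp_rot: [3.138, -0.001, 1.117]
contact_force: [0.6, 2.4, 7.7]
grip_width: 0.3
```

```bash
python3 - <<'E'
from ov import *
from plant import bot
shift(dl([-57.5,0,24]),1.116)
for n,r,k in(("scene",(240,190,120,80),5.5),("top",(290,200,130,90),5.8)):
    im=bot.capture(n)["color"][:,:,::-1].copy()
    cv2.imwrite(f"pics/{n}15c.png",overlay(im,n,[],r,k))
E
```

```text
t 23.25 pos [ 569.6 -160.2   22.7] rot [ 3.138e+00 -1.000e-03  1.117e+00] F [0.6 2.4 7.7] w 0.3
shift [12.1 -1.5 -1.3] turn 0.1
```

View pics/scene15c.png

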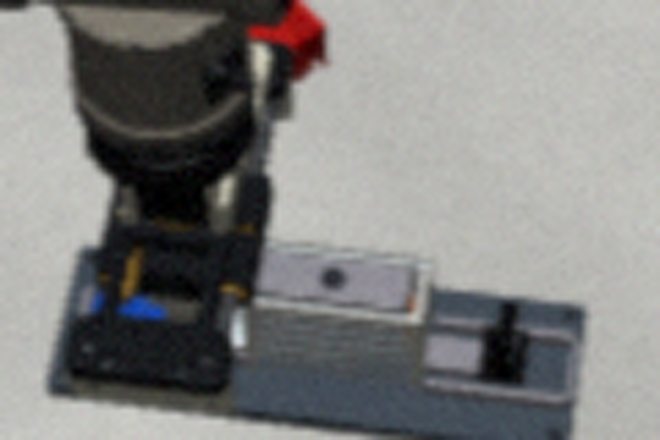

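View pics/top15c.png

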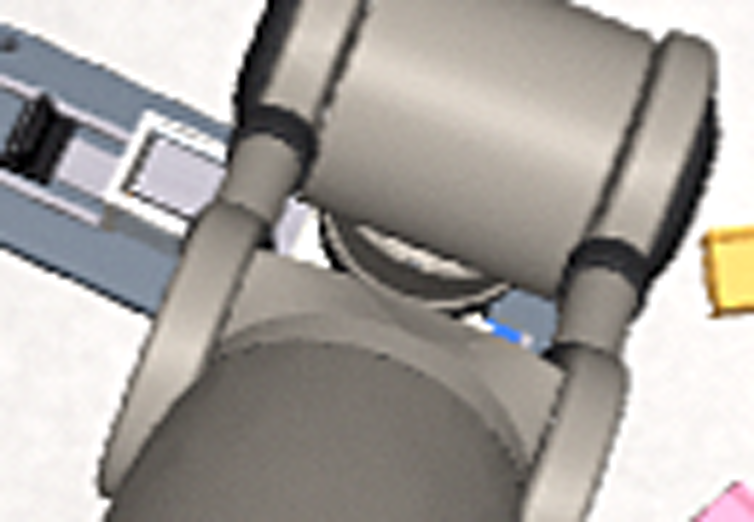

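```bash
python3 - <<'E'
from h import *
for uv in((290+487/5.8-.5,200+325/5.8-.5),(250+570/4.8-.5,180+352/4.8-.5)):
    w=unproj("top",uv,23);d=w[:2]-P[:2];c,s=np.cos(P[2]),np.sin(P[2]);print(c*d[0]+s*d[1],-s*d[0]+c*d[1])
E
```

```text
-109.61308554186633 -10.24101692984187
-96.21916256064065 -10.96305095538293
```

```bash
python3 - <<'E'
from ov import *
from plant import bot
for uv in((240+165/5.5-.5,190+315/5.5-.5),(240+130/5.5-.5,190+295/5.5-.5)):
    w=unproj("scene",uv,12);d=w[:2]-P[:2];c,s=np.cos(P[2]),np.sin(P[2]);print(c*d[0]+s*d[1],-s*d[0]+c*d[1])
im=bot.capture("scene")["color"][:,:,::-1].copy()
A=lambda x:(P,(x,x+75,-12.5,12.5,12,23),(0,0,255))
a=overlay(im,"scene",[A(-66.5)],(245,220,50,50),8);b=overlay(im,"scene",[A(-78)],(245,220,50,50),8)
cv2.imwrite("pics/s16.png",np.hstack([a,b]))
E
```

```text
-88.38182712294018 8.232840077024633
-107.89067284154473 17.34784501169085
```

View pics/s16.png

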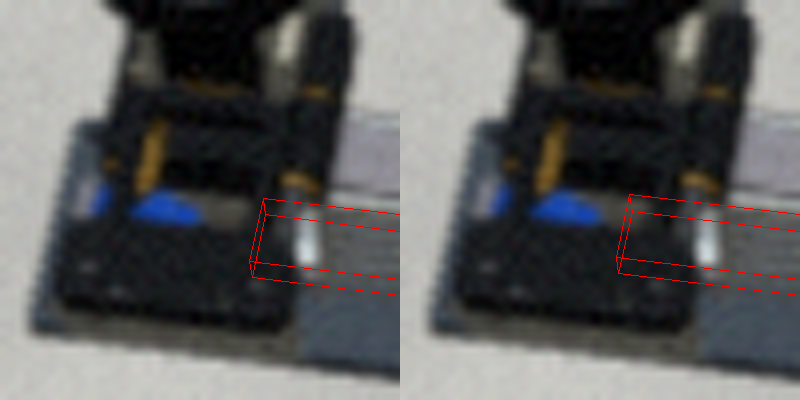

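>>> play_rows(
  moves=[255,0,0,0.7,0,255,-1,0,0.7,0,255,-2.5,0,0.7,0,255,-4.5,0,0.7,0,255,-6.5,0,0.7,0,255,-8.5,0,0.7,0,255,-10.5,0,0.7,0,255,-12.5,0,0.7,0],
)

```text
time: 24.07
tool_pos: [564.7, -171.0, 22.6]
tcp_rot: [3.137, -0.002, 1.118]
contact_force: [1.1, 4.7, 11.9]
grip_width: 0.6
```

```bash
python3 - <<'E'
from ov import *
from plant import bot
shift(dl([-57.5,0,24]),1.116)
im=bot.capture("scene")["color"][:,:,::-1].copy()
A=lambda x:(P,(x,x+75,-12.5,12.5,12,23),(0,0,255))
a=overlay(im,"scene",[A(-66.5)],(245,220,50,50),8);b=overlay(im,"scene",[A(-90)],(245,220,50,50),8)
cv2.imwrite("pics/s17.png",np.hstack([a,b]))
E
```

```text
t 24.07 pos [ 564.7 -171.    22.6] rot [ 3.137e+00 -2.000e-03  1.118e+00] F [ 1.1  4.7 11.9] w 0.6
shift [24.  -1.8 -1.4] turn 0.1
```

View pics/s17.png

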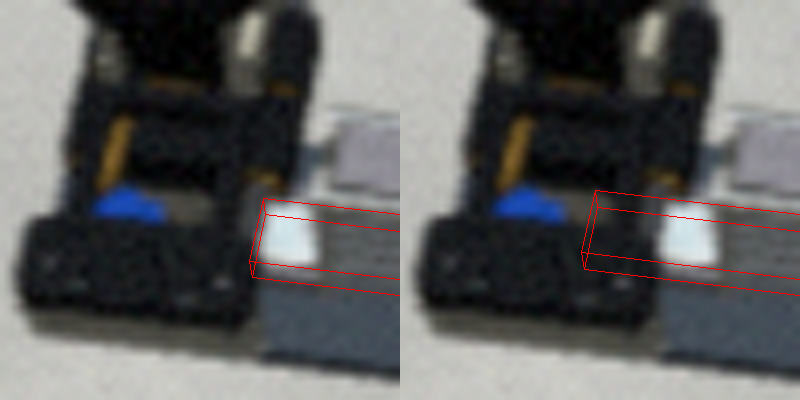

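>>> play_rows(
  moves=[255,-2,0,0,0,255,-4,0,0,0,255,-6,0,0,0,255,-8,0,0,0,255,-10,0,0,0,255,-12,0,0,0,255,-14,0,0,0,255,-16,0,0,0],
)

```text
time: 24.78
tool_pos: [557.5, -185.4, 22.6]
tcp_rot: [3.137, -0.002, 1.118]
contact_force: [0.8, 4.6, 12.5]
grip_width: 0.3
```

>>> play_rows(
  moves=[255,-2,0,0,0,255,-4,0,0,0,255,-6,0,0,0,255,-8,0,0,0,255,-10,0,0,0,255,-12,0,0,0,255,-12,0,0,0],
)

```text
time: 25.37
tool_pos: [552.0, -196.8, 22.6]
tcp_rot: [3.137, -0.001, 1.118]
contact_force: [0.2, 3.1, 11.8]
grip_width: 0.4
```

```bash
python3 - <<'E'
from ov import *
from plant import bot
shift(dl([-117.5,0,23]),1.116)
im=bot.capture("scene")["color"][:,:,::-1].copy()
A=lambda x:(P,(x,x+75,-12.5,12.5,12,23),(0,0,255))
a=overlay(im,"scene",[],(225,210,100,70),8)
cv2.imwrite("pics/s18.png",a)
E
```

```text
t 25.37 pos [ 552.  -196.8   22.6] rot [ 3.137e+00 -1.000e-03  1.118e+00] F [ 0.2  3.1 11.8] w 0.4
shift [-7.3 -1.8 -0.4] turn 0.1
```

View pics/s18.png

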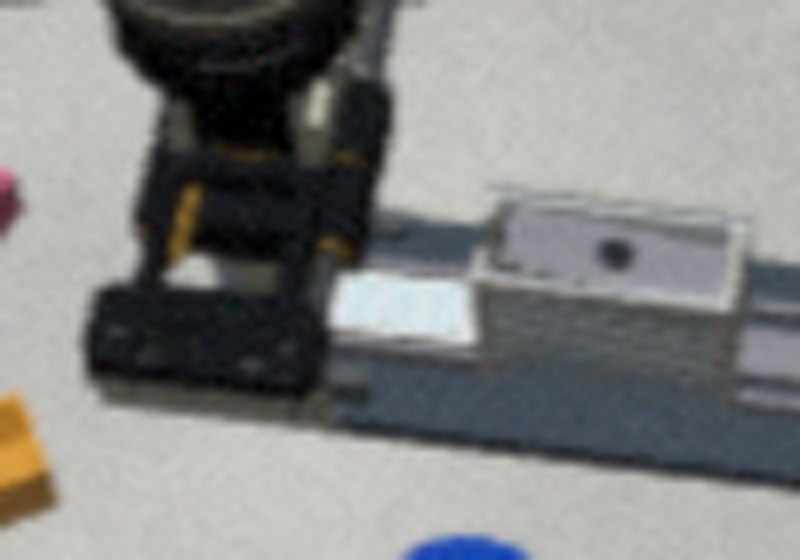

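>>> play_rows(
  moves=[255,-1.5,0,0,0,255,-3,0,0,0,255,-4.5,0,0,0,255,-6,0,0,0,255,-7,0,0,0,255,-7,0,0,0],
)

```text
time: 25.92
tool_pos: [549.1, -203.1, 22.5]
tcp_rot: [3.137, -0.001, 1.118]
contact_force: [0.3, 2.4, 11.4]
grip_width: 0.3
```

>>> play_rows(
  moves=[255,-0.7,0,0,0,255,-1.5,0,0,0,255,-2,0,0,0,255,-2,0,0,0],
)

```text
time: 26.25
tool_pos: [548.2, -204.9, 22.5]
tcp_rot: [3.137, -0.001, 1.118]
contact_force: [1.4, 2.6, 11.7]
grip_width: 0.4
```

```bash
python3 - <<'E'
from ov import *
from plant import bot
shift(dl([-117.5,0,23]),1.116)
im=bot.capture("scene")["color"][:,:,::-1].copy()
a=overlay(im,"scene",[(P,(-126,-51,-12.5,12.5,12,23),(0,0,255))],(225,210,100,70),8)
cv2.imwrite("pics/s19.png",a)
E
```

```text
t 26.25 pos [ 548.2 -204.9   22.5] rot [ 3.137e+00 -1.000e-03  1.118e+00] F [ 1.4  2.6 11.7] w 0.4
shift [ 1.6 -2.  -0.5] turn 0.1
```

View pics/s19.png

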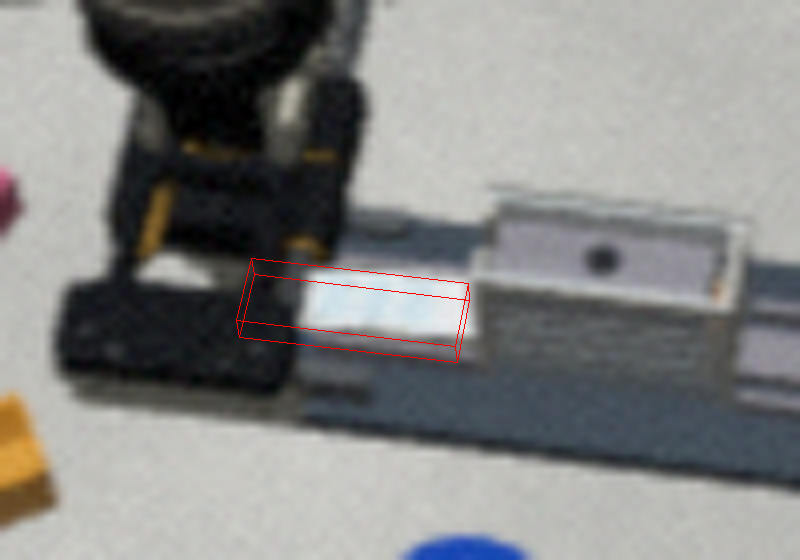

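>>> play_rows(
  moves=[255,-1,0,0,0,255,-2,0,0,0,255,-3,0,0,0,255,-4,0,0,0,255,-4,0,0,0],
)

```text
time: 26.72
tool_pos: [546.5, -208.6, 22.6]
tcp_rot: [3.137, -0.001, 1.117]
contact_force: [1.5, 3.3, 11.4]
grip_width: 0.5
```

>>> play_rows(
  moves=[255,-1,0,0,0,255,-2,0,0,0,255,-3,0,0,0,255,-4,0,0,0,255,-4,0,0,0],
)

```text
time: 27.13
tool_pos: [544.8, -212.2, 22.6]
tcp_rot: [3.137, -0.001, 1.118]
contact_force: [1.6, 2.5, 11.7]
grip_width: 0.2
```

```bash
python3 - <<'E'
from ov import *
from plant import bot
shift(dl([-117.5,0,23]),1.116)
im=bot.capture("scene")["color"][:,:,::-1].copy()
a=overlay(im,"scene",[(P,(-126,-51,-12.5,12.5,12,23),(0,0,255))],(225,210,100,70),8)
cv2.imwrite("pics/s20.png",a)
E
```

```text
t 27.13 pos [ 544.8 -212.2   22.6] rot [ 3.137e+00 -1.000e-03  1.118e+00] F [ 1.6  2.5 11.7] w 0.2
shift [ 9.7 -2.1 -0.4] turn 0.1
```

View pics/s20.png

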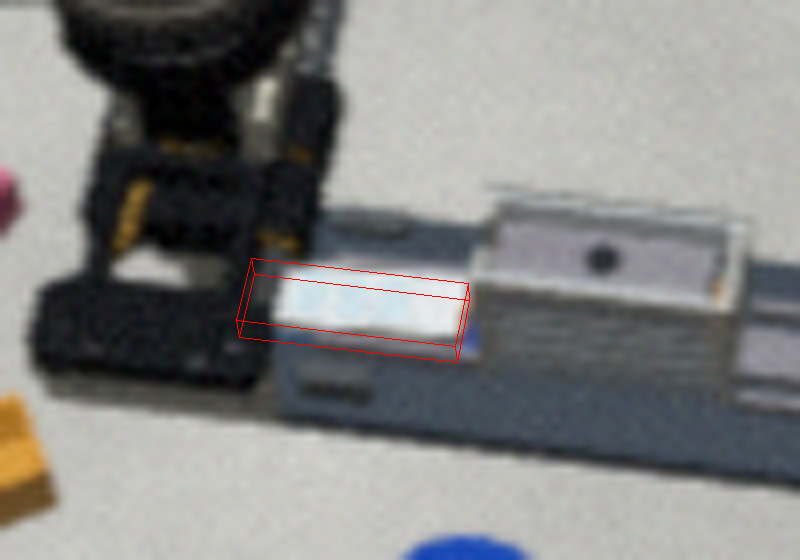

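>>> play_rows(
  moves=[255,-0.7,0,0,0,255,-1.4,0,0,0,255,-2,0,0,0,255,-2,0,0,0],
)

```text
time: 27.52
tool_pos: [544.1, -213.6, 22.6]
tcp_rot: [3.137, -0.001, 1.117]
contact_force: [0.9, 3.5, 11.7]
grip_width: 0.1
```

>>> play_rows(
  moves=[255,-0.7,0,0,0,255,-1.4,0,0,0,255,-2,0,0,0,255,-2,0,0,0],
)

```text
time: 27.85
tool_pos: [543.2, -215.3, 22.4]
tcp_rot: [3.137, -0.002, 1.117]
contact_force: [2.9, 3.8, 10.5]
grip_width: 0.2
```

>>> play_rows(
  moves=[255,-0.7,0,0,0,255,-1.4,0,0,0,255,-2,0,0,0,255,-2,0,0,0],
)

```text
time: 28.18
tool_pos: [542.1, -217.1, 22.3]
tcp_rot: [3.137, -0.001, 1.118]
contact_force: [1.8, 4.6, 10.1]
grip_width: 0.6
```

```bash
python3 - <<'E'
from ov import *
from plant import bot
shift(dl([-117.5,0,23]),1.116)
im=bot.capture("scene")["color"][:,:,::-1].copy()
a=overlay(im,"scene",[],(225,210,100,70),8)
cv2.imwrite("pics/s21.png",a)
E
```

```text
t 28.18 pos [ 542.1 -217.1   22.3] rot [ 3.137e+00 -1.000e-03  1.118e+00] F [ 1.8  4.6 10.1] w 0.6
shift [15.3 -1.9 -0.7] turn 0.1
```

View pics/s21.png

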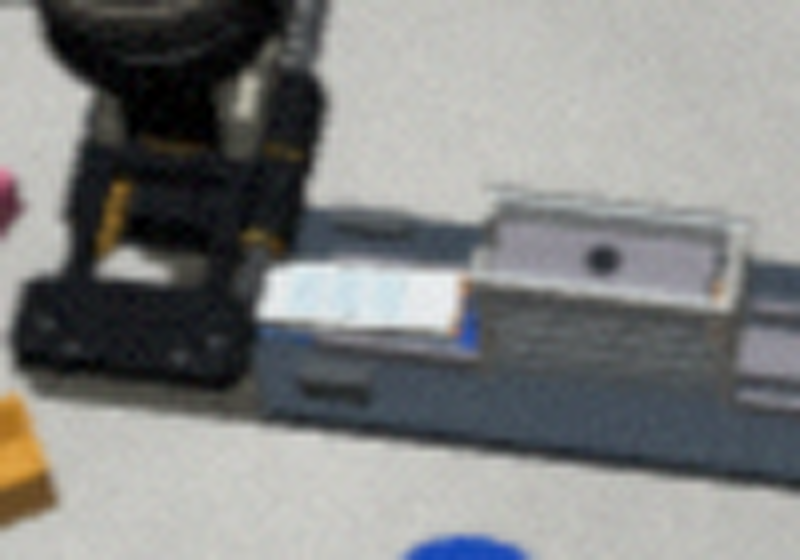

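>>> play_rows(
  moves=[255,0,0,-1,0,255,0,0,-3,0,255,0,0,-8,0,255,0,0,-20,0,255,0,0,-40,0,255,0,0,-70,0,255,0,0,-100,0,255,0,0,-120,0],
)

```text
time: 28.9
tool_pos: [540.8, -217.8, 143.3]
tcp_rot: [3.139, 0.0, 1.118]
contact_force: [0.6, -0.5, -0.1]
grip_width: 0.5
```

```bash
python3 - <<'E'
from h import *
shift([400,150,200],1.116)
E
```

```text
t 28.9 pos [ 540.8 -217.8  143.3] rot [3.139 0.    1.118] F [ 0.6 -0.5 -0.1] w 0.5
shift [ 269.  -287.5  -57.4] turn 0.1
```

>>> play_rows(
  moves=[255,20,-21,-50,0,255,45,-48,-57,0,255,70,-75,-57,0,255,95,-102,-57,0,255,120,-128,-57,0,255,145,-155,-57,0,255,170,-182,-57,0,255,195,-208,-57,0],
)

```text
time: 29.57
tool_pos: [437.4, 50.4, 197.7]
tcp_rot: [3.142, 0.0, 1.117]
contact_force: [0.9, 0.2, -0.4]
grip_width: 0.5
```

>>> play_rows(
  moves=[255,25,-27,0,0,255,50,-54,0,0,255,68,-73,0,0,255,74,-80,0,0,255,74,-80,0,0],
)

```text
time: 29.98
tool_pos: [398.3, 151.9, 197.7]
tcp_rot: [-3.142, -0.0, 1.121]
contact_force: [0.3, -0.7, -0.5]
grip_width: 0.4
```

```bash
python3 - <<'E'
from ov import *
from plant import bot
for n,r,k in(("scene",(245,215,110,70),7),("top",(265,195,140,95),5.5)):
    im=bot.capture(n)["color"][:,:,::-1].copy();cv2.imwrite(f"pics/{n}22.png",im)
    it=[(P,(-126,-51,-12.5,12.5,12,23),(0,0,255))]
    cv2.imwrite(f"pics/{n}22c.png",np.hstack([overlay(im,n,[],r,k)]))
    cv2.imwrite(f"pics/{n}22d.png",np.hstack([overlay(im,n,it,r,k)]))
E
```

```text
(no output)
```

View pics/scene22c.png

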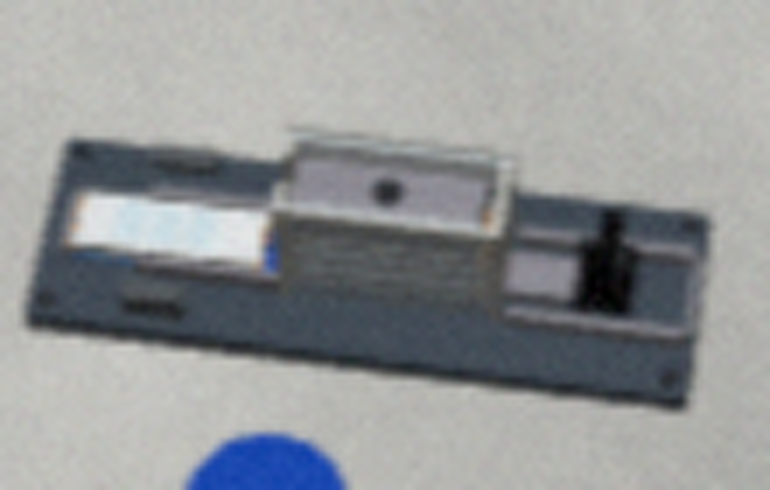

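View pics/top22d.png

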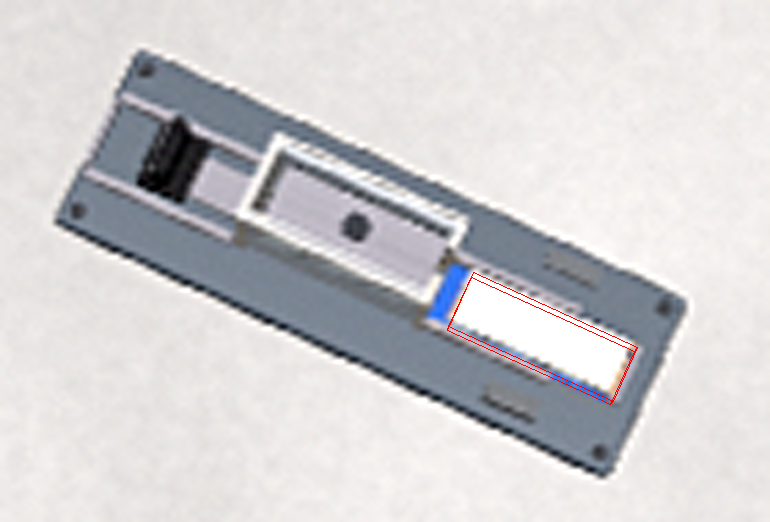

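View pics/top22.png

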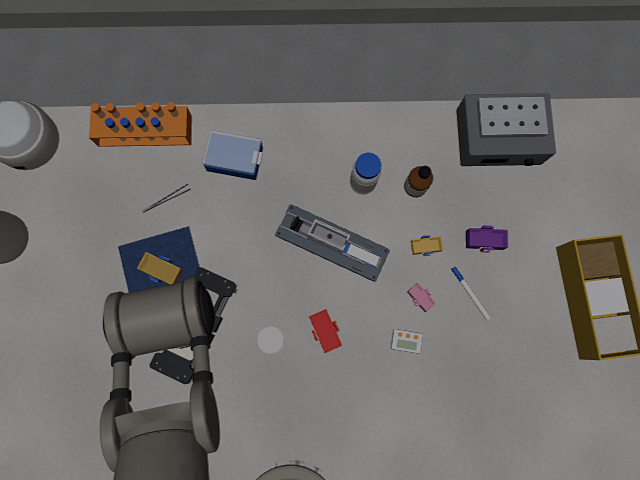

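```bash
python3 - <<'E'
from ov import *
im=cv2.imread("pics/top22.png");c=im[235:280,335:395]
g=c.min(2); print(im[195:200,300:305].mean(), g.max())
# enlarge crop
s=cv2.resize(cv2.convertScaleAbs(c,alpha=1.0),None,fx=13,fy=13,interpolation=cv2.INTER_CUBIC);cv2.imwrite("pics/sl.png",s)
m=(g>135).astype(np.uint8);n,l,st,ce=cv2.connectedComponentsWithStats(m)
for i in range(1,n):
    if st[i,4]>60:
        pts=np.argwhere(l==i)[:,::-1]+[335,235]
        W=np.array([unproj("top",p,23)[:2] for p in pts.astype(float)]);d=W-P[:2];a,b=np.cos(P[2]),np.sin(P[2]);L=np.c_[a*d[:,0]+b*d[:,1],-b*d[:,0]+a*d[:,1]]
        q=cv2.minAreaRect(L.astype(np.float32));print(st[i],q,L.mean(0));u=np.linalg.svd(L-L.mean(0))[2][0];print(np.degrees(np.arctan2(u[1],u[0])))
# slide fit from scene
E
```

```text
125.73333333333333 165
[ 13   9  32  22 303] ((-87.01811218261719, -2.0511884689331055), (71.05078125, 22.598169326782227), 0.2060205489397049) [-86.94732071  -2.06220139]
-179.94606580113512
```

View pics/sl.png

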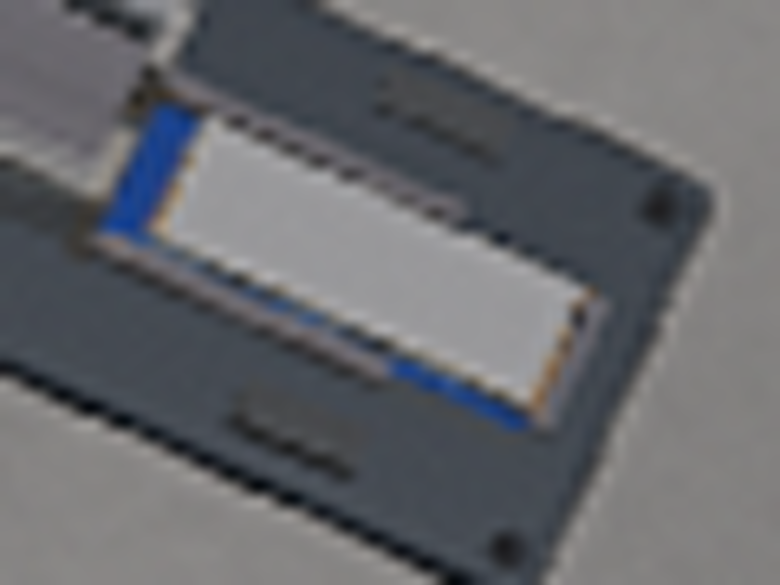

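```bash
python3 -c "
from plant import bot
print(bot.close_job())"
```

```text
the job is handed in; nothing more can be done
None
```

I did every step of the task and handed the job in at about 30 s of the 72 s allowed. It reports no verdict, so these are my own checks.

**What I did:**
- **Cover:** I squeezed the tabs of the larger amber cover, lifted it off and set it down on the mat.
- **Feed:** I pushed the paddle against its hard stop, reading about 27 N. The slide stood about 29 mm out, matching the predicted outline in the picture.
- **Slide:** The paddle sprang back. I drew the slide to the end stop with about 8–13 N of press at roughly 20 mm/s. At the end the fingertip slipped on it against the stop.

**Last checks:**
- **Slide:** It lies parallel to the trough, measured at x = −87.0 mm against the nominal −88.5 mm. My pose estimate is good to about 1.5–2 mm, and in the picture the slide's end is against the stop.
- **Weight:** It sits lower in the hopper, by about the expected 11 mm judging by eye.
- **Paddle and cover:** The paddle looks the same as at the start. The cover looked upright on the mat, with the gripper about 2 mm from its centre at release.
- **Bystanders:** They look unmoved in the last top picture.

**What disagreed:**
- **Fingertip height:** The fingertips touch at the reported TCP height, not 22 mm ahead of it. My first squeeze closed above the cover without touching it. I confirmed the offset later by touching the table.
- **Slip while drawing:** The slide lagged the finger by roughly 10 mm, probably when the press was lightest, and I made up for it before the stop.
- **Cameras:** The two views differed by about 2 mm on the dispenser, so I used their mean.
- **Not checked:** I did not see slides 2–4 directly; I judged the stack only from the weight's height.

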